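# Scrub out the forceps jar with the bottle brush

## Task

Take the bottle brush that leans in the black beaker and scrub out the steel forceps jar: down until the soft tip is pressed onto the jar's floor, up until at least half of the bristles show above the rim, until it has been pressed onto the floor three times; the floor lies at an unknown depth, so feel for it gently and never ram it. Keep the jar standing in its place. Then stand the brush back in the black beaker, bristles down, let go, and leave everything else where it stands.

Things in the scene. Friction and masses are not known exactly. Their poses are not given: they have to be found in the camera images.
- brush: White bottle brush, 230 mm long, 0.14 kg, at the start leaning in the black beaker, handle up, 35 degrees from upright. Origin on its axis at the end of the tip; +z runs from the tip to the handle end. Along z: soft tip tuft 0 to 18 mm (radius 9), bristle head 26 to 94 mm (radius 26, narrowing to 16 at both ends), wire stem to 145 mm, smooth round handle 145 to 230 mm (radius 8 mm).
- brush_handle (a point): Point on the brush's axis in the middle of the handle, 195 mm from the tip: a good place to grip it, fingers along the brush and closing across it. At the start about 75 mm of the handle stands out beyond the beaker's rim.
- brush_tip (a point): Same point as the brush's origin: the end of the tip tuft when not pressed in. The bristles of the head give way inward by up to 5.5 mm (six rows, about 0.1 N per mm each), so in the jar's bore the head drags with about 1 to 2.5 N against the motion, up or down.
- tip_tuft (a joint): How far the soft tip tuft is pressed into the brush along its axis: 0 free, 0.014 m fully pressed in; a spring of about 350 N/m, fully in at 5 N. It counts as pressed onto the floor from 0.003 m (1 N, beyond the drag of the bristles).
- forceps_jar: Plain stainless forceps jar, free standing, about 0.9 kg: a straight tube on a wide foot. Height 130 mm, tube 54 mm outside, bore 46 mm, lip flared to 60 mm, foot 96 mm wide. Origin at the centre of its underside, z up. Inside, a flat perforated floor disc is wedged firmly; its upper face lies 15 to 45 mm above the underside, at a height that is not told and must be felt with the brush.
- jar_mouth (a point): Centre of the jar's mouth, 130 mm above its underside.
- black_beaker: Black tapered plastic beaker, open at the top, 134 mm high, free standing, 0.6 kg; outside diameter 133 mm at the rim and 100 mm at the foot, inside about 115 mm at the rim and 85 mm at the bottom, inner floor 6 mm above the table. Origin at the centre of its underside.
- swab_glass: Small drinking-glass-like swab holder with wooden applicators, 42 mm wide, 86 mm high, a loose bystander; origin at the centre of its underside.
- iodine: Brown medicine vial, 36 mm wide, 75 mm high, a loose bystander; origin at the centre of its underside.
- petri_dish: Petri dish with lid, 69 mm wide, 15 mm high, a loose bystander; origin at the centre of its underside.
Mind the look-alikes: they are no part of the job. What is shaped like the forceps_jar but green is not meant.

How it is judged (in metres and radians):
On the way, in this order (a step that is already met when the one before it is completed fails the run):
1. the brush is in the jar and its tip is pressed at least 3 mm in on the jar's floor, for the first time (horizontal distance between brush_tip and jar_mouth below 0.025 m and value of joint tip_tuft above 0.003 m and z of brush_tip in the frame of forceps_jar below 0.055 m), for 0.1 s.
2. the brush is drawn up, still over or in the jar, until about half of the bristles show above the rim (tip at least 62 mm above the jar's underside) (horizontal distance between brush_tip and jar_mouth below 0.025 m and z of brush_tip in the frame of forceps_jar above 0.062 m).
3. the brush is in the jar and its tip is pressed at least 3 mm in on the jar's floor, for the second time (all of step 1), for 0.1 s.
4. the brush is drawn up, still over or in the jar, until about half of the bristles show above the rim (tip at least 62 mm above the jar's underside) (all of step 2).
5. the brush is in the jar and its tip is pressed at least 3 mm in on the jar's floor, for the third time (all of step 3), for 0.1 s.
At the end, for the whole second after the job is handed in: The brush stands at rest in the black beaker, tip down (tip within 60 mm of the beaker's axis and less than 50 mm above its underside, brush less than 0.8 rad from upright); beaker and jar stand upright on the table (within 0.1 rad), the jar within 60 mm of where it was (horizontal distance between brush_tip and black_beaker below 0.06 m and z of brush_tip in the frame of black_beaker below 0.05 m and angle between brush's own z axis and vertical below 0.8 rad and linear speed of brush below 0.03 m/s and angle between each of black_beaker, forceps_jar's own z axis and vertical below 0.1 rad and height (world z) of forceps_jar below 0.01 m and distance of forceps_jar from where it was at the start of the episode below 0.06 m and contact force between brush and forceps_jar below 0.1 N); the robot touches nothing.
It fails at once if the jar is rammed: brush and jar press on each other with more than 30 N (contact force between brush and forceps_jar above 30 N).
It fails at once if the jar is knocked over or lifted off the table (angle between forceps_jar's own z axis and vertical above 0.4 rad or height (world z) of forceps_jar above 0.025 m).
It fails at once if the beaker is knocked over (angle between black_beaker's own z axis and vertical above 0.4 rad).
It fails at once if the swab glass, the brown vial or the petri dish is moved by more than 40 mm (distance of any of swab_glass, iodine, petri_dish from where it was at the start of the episode above 0.04 m).
It also fails if it takes over 72 s, if anything falls off the work surface, if the arm or the gripper's body presses on something with over 40 N, if the wrist force passes 120 N, or if a joint passes its speed limit or range.

## Robot

A 7-joint arm with a two-finger parallel gripper is mounted at the origin on a cart in front of the work surface, level with it; the furniture and walls round the work are solid. World frame = base frame: x ahead of the robot, y to its left, z up, the work surface at z = 0. Lengths are in m, angles in degrees, forces in N, time in s.
With the tool pointing down it reaches from about 0.4 to 0.85 m from the base axis. Payload 6.9 kg.
Tool frame: the origin (TCP) lies at the very end of the fingers, on their centre line; the grasp point (between the pads) lies 19 mm behind it; z points along the fingers, y is the direction in which the jaws open and shut (so a half turn about z gives the same grasp; the last joint's range is limited). The gripper opens to 85 mm and grips with 20 to 120 N. Pads are 22 mm wide; open, the fingers measure 114 mm over their backs; the gripper's body (76 mm by 85 mm) begins 54 mm behind the grasp point. The pads swing forward as they close: fully open they stand 13 mm farther back than shut.
Start: joints at [-63.971, 29.078, -13.613, 85.955, 7.202, 65.827, -8.869], TCP at [0.214, 0.587, 0.231] pointing down, gripper open.
Joint ranges: [-176.47, 176.47], [-13.61, 117.27], [-81.72, 77.17], [0.22, 143.17], [-87.28, 267.28], [10, 112.55], [-165.47, 165.47]. Speed limits (degrees/s): [136.94, 136.94, 180, 180, 180, 180, 180].

## Interface

Orientations are given as a 3x3 rotation matrix whose columns are the frame's x, y, z axes.
In Python, from station import arm, cams gives the robot as it stands. The module is installed in compiled form; this text tells all that it offers.
- The arm moves only by the tool send_rows, never from a script. Its argument "moves" is text: rows parted by semicolons, each of 5 numbers parted by spaces: the shift along the tool's x, y, z in units of 0.25 m (1.0 is 0.25 m), then the turn about the tool's z in units of pi/2 rad (1.0 is pi/2 rad), then the finger opening in mm, from 0 to 85.4. A call has exactly 5 rows; each row shifts and turns the commanded pose from where the row before left it, along the tool's axes as they then stand; what a row does not reach is not made up. A row lasts 1/12 s, in which the tool goes at most 41.7 mm and 7.16 degrees, less where a joint would pass 70% of its speed; a pose out of reach is approached as far as the arm can. A call with a number of a shift or a turn outside -1 to 1 is refused whole. A call with a gripper value outside its range is refused whole. The fingers move at their own pace and stop on an object; "squeeze" is the grip in N (left out, the last holds). Time passes only in rows, so rows that do not move let the fingers close, or fill a call up. It gives the time, the measured TCP pose, the force and the opening at its end, in the units of the state.
- arm.observe(): the state, without advancing time (a new reading comes with each control period).
- cams.snapshot(name): name is "scene" or "top" or "wrist"; returns (picture, depth): 384x512x3 uint8, blue, green, red; 384x512 float32, m along the optical axis (not along the pixel's ray), 0 where there is no reading.
- cams.get_calibration(name): a dict with "mtx" (3x3 intrinsics, pixels), "extrinsics" (4x4, takes a point from camera to world coordinates); the wrist camera has in their place "hand_eye" (4x4, takes a point from camera to tool coordinates, whose origin is the TCP and whose axes are the flange's). Camera axes: x right, y up, looking along -z (the intrinsics and any distortion apply to the point x, -y, -z); pixel columns grow to the right and rows downward; lengths in m; the calibration is good to about 2 mm. A picture is of the moment at which its call begins: read the wrist's pose just before it. get_calibration takes no time and is no camera call.
- arm.hand_in(): hands the job in, once; it reports no verdict.
The state is a dict: "time_s": time; "joint_positions": joint angles; "qvel": joint speeds; "tau": joint torques, N m; "eef_pos": TCP position; "tcp_rot": TCP orientation; "force": force on the tool from outside, world axes, zero at the start; "ft_torque": the same for the moment, N m; "finger_gap": finger opening in m.
Only numpy, scipy, OpenCV 4.12 (cv2) and the standard library are available. Lean on these libraries where they do the work, as an engineer would, in place of code of your own. Each camera call takes 0.05 s, during which the arm holds its last target.

## Working session

There is one attempt and no reset: what is moved stays moved. The work goes in short steps, Python scripts to look and compute and a tool call to move; the robot and the scene stay as the last step left them, time stands still between calls to the robot, and variables do not carry over. Pictures are saved under pics/ and viewed, and the job is handed in when it is done.

Besides the shell and the picture viewer there is one more tool, called after "Call:" as a command line: name --argument value ..., lists and objects as JSON in quotes. send_rows: Moves the arm, as the interface text tells. Shifts and turns lie within -1 to 1; 1 stands for 0.25 m of shift or pi/2 rad of turn. Its arguments: {"type":"object","properties":{"moves":{"type":"string"},"squeeze":{"type":"number"}},"required":["moves"]}

```bash
ls; mkdir -p pics
python3 - <<'E'
from station import arm,cams
import cv2,numpy as np
s=arm.observe()
for k in s: print(k,np.round(s[k],4).tolist())
for n in ["scene","top"]:
    im,d=cams.snapshot(n); cv2.imwrite(f"pics/{n}0.png",im); np.savez(f"pics/{n}0.npz",im=im,d=d,**{k:np.array(v) for k,v in cams.get_calibration(n).items()})
    print(n,cams.get_calibration(n))
print(cams.get_calibration("wrist"))
E
```

```text
pics
time_s 0.0
joint_positions [-63.9724, 29.1253, -13.6091, 86.0086, 7.2017, 65.8275, -8.8676]
qvel [0.0712, -0.0403, -0.0761, 0.0516, 0.0438, -0.0623, 0.0455]
tau [0.0007, -62.058, -2.1861, -24.9648, 0.0128, 0.0121, -0.0]
eef_pos [0.2135, 0.5869, 0.2304]
tcp_rot [[-0.9398, 0.3417, -0.0006], [0.3417, 0.9398, -0.0017], [-0.0, -0.0018, -1.0]]
force [0.6016, -0.6301, 0.6229]
ft_torque [-0.0236, 0.047, -0.023]
finger_gap 0.0857
scene {'mtx': array([[463.45521864,   0.        , 259.51564857],
       [  0.        , 463.45521864, 188.97278072],
       [  0.        ,   0.        ,   1.        ]]), 'extrinsics': array([[ 0.68188185,  0.43306772, -0.58948239, -0.14790735],
       [-0.73136063,  0.41709583, -0.53957641, -0.70033021],
       [ 0.01219752,  0.79905157,  0.60113876,  0.87394967],
       [ 0.        ,  0.        ,  0.        ,  1.        ]])}
top {'mtx': array([[397.64674153,   0.        , 259.19125769],
       [  0.        , 397.64674153, 192.69859542],
       [  0.        ,   0.        ,   1.        ]]), 'extrinsics': array([[-0.02770302,  0.98010346, -0.19654453,  0.38672331],
       [-0.99960759, -0.0279781 ,  0.0013774 , -0.02695008],
       [-0.00414894,  0.19650556,  0.98049393,  1.0254681 ],
       [ 0.        ,  0.        ,  0.        ,  1.        ]])}
{'mtx': array([[322.77156547,   0.        , 257.5794831 ],
       [  0.        , 322.77156547, 188.19052394],
       [  0.        ,   0.        ,   1.        ]]), 'hand_eye': array([[-6.25073185e-04,  9.66146306e-01,  2.57994039e-01,
         6.44663896e-02],
       [ 9.99999802e-01,  6.23428382e-04,  8.81804586e-05,
        -1.26620974e-03],
       [-7.56455817e-05,  2.57994043e-01, -9.66146505e-01,
        -1.43095124e-01],
       [ 0.00000000e+00,  0.00000000e+00,  0.00000000e+00,
         1.00000000e+00]])}
```

View pics/scene0.png

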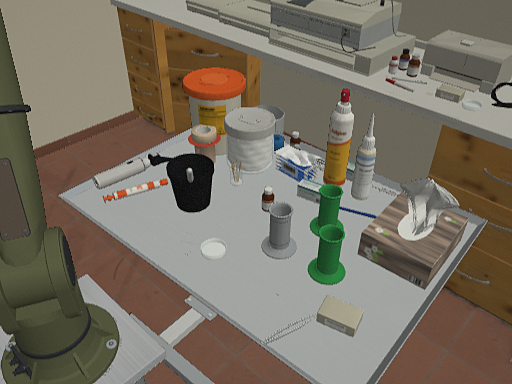

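View pics/top0.png

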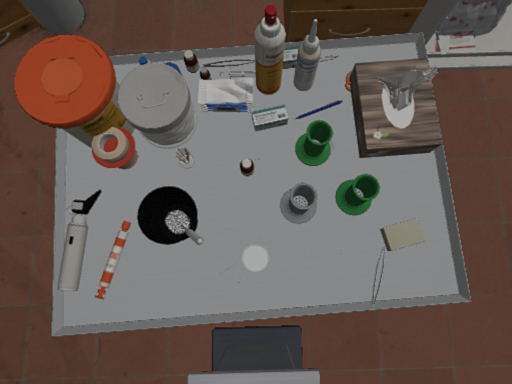

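```bash
cat > h.py <<'E'
import numpy as np,cv2
def cloud(im,d,K,T):
    v,u=np.mgrid[:d.shape[0],:d.shape[1]]
    p=np.stack([(u-K[0,2])/K[0,0]*d,-(v-K[1,2])/K[1,1]*d,-d],-1)
    return p@T[:3,:3].T+T[:3,3]
def load(n):
    z=np.load(f"pics/{n}.npz"); return z['im'],z['d'],cloud(z['im'],z['d'],z['mtx'],z['extrinsics'])
def circ(P):
    A=np.c_[2*P[:,:2],np.ones(len(P))];s=np.linalg.lstsq(A,(P[:,:2]**2).sum(1),rcond=None)[0]
    return s[:2],np.sqrt(s[2]+s[0]**2+s[1]**2)
E
python3 - <<'E'
from h import *
im,d,P=load('top0')
def at(u,v): return P[v,u].round(3).tolist()
for n,uv in dict(table=(270,290),dish=(255,258),iod=(247,167),jarfl=(300,200),handle=(197,238),handle2=(187,230),head=(178,222),tin=(160,95),swab=(184,157)).items(): print(n,at(*uv))
def win(u0,u1,v0,v1,z0,z1):
    q=P[v0:v1,u0:u1].reshape(-1,3); c=im[v0:v1,u0:u1].reshape(-1,3); m=(q[:,2]>z0)&(q[:,2]<z1); return q[m],c[m]
q,c=win(275,325,175,225,.115,.14); print('jar top',len(q),circ(q),q[:,2].max(),q.min(0),q.max(0))
q,c=win(275,325,175,225,.004,.02); print('jar foot',len(q),circ(q),q.min(0),q.max(0))
q,c=win(130,215,180,250,.12,.145); k=c.max(1)<60; print('beaker',k.sum(),circ(q[k]),q[k].min(0),q[k].max(0))
im,d,P=load('scene0')
q,c=win(260,300,195,260,.115,.14); print('jar top s',len(q),q.min(0),q.max(0),circ(q))
q,c=win(160,220,150,215,.12,.145); k=c.max(1)<60; print('beaker s',k.sum(),q[k].min(0),q[k].max(0),circ(q[k]))
for w in ['top0','scene0']:
    im,d,P=load(w)
    r=(165,215,205,250) if w=='top0' else (165,215,150,215)
    q,c=win(*r,.1,.24); k=c.min(1)>90; h=q[k]; print(w,len(h),h[np.argsort(h[:,2])][::max(1,len(h)//15)].round(3).tolist())
E
for n in top0 scene0; do python3 -c "
import cv2;im=cv2.imread('pics/$n.png');
x=(120,140,120) if '$n'=='top0' else (150,130,100)
cv2.imwrite('pics/${n}z.png',cv2.resize(im[x[1]:x[1]+x[2],x[0]:x[0]+160],None,fx=5,fy=5,interpolation=cv2.INTER_CUBIC))"; done
```

```text
table [0.343, -0.049, 0.0]
dish [0.422, -0.013, 0.017]
iod [0.643, 0.0, 0.074]
jarfl [0.567, -0.133, 0.018]
handle [0.461, 0.104, 0.194]
handle2 [0.484, 0.135, 0.138]
head [0.509, 0.165, 0.092]
tin [0.798, 0.196, 0.163]
swab [0.694, 0.169, 0.005]
jar top 289 (array([ 0.55603704, -0.12876335]), np.float64(0.027296561716848695)) 0.13411790503835574 [ 0.52503526 -0.1602557   0.11532466] [ 0.58695413 -0.09816506  0.13411791]
jar foot 478 (array([ 0.56228455, -0.13005023]), np.float64(0.04111256559601506)) [ 0.50866058 -0.18869279  0.00400087] [ 0.62964816 -0.0720963   0.01996941]
beaker 377 (array([0.52161334, 0.18191686]), np.float64(0.0645916371611596)) [0.45657248 0.1161183  0.12023768] [0.58653028 0.2486193  0.13954541]
jar top s 276 [ 0.52481531 -0.16031152  0.11500767] [ 0.58909281 -0.09778079  0.13545479] (array([ 0.55563677, -0.12901072]), np.float64(0.02694716000714648))
beaker s 418 [0.45465252 0.11460192 0.12004903] [0.58985805 0.25297725 0.13820226] (array([0.52169941, 0.18258151]), np.float64(0.06492684196267819))
top0 100 [[0.497, 0.149, 0.105], [0.481, 0.132, 0.144], [0.481, 0.125, 0.149], [0.48, 0.121, 0.155], [0.477, 0.114, 0.158], [0.474, 0.113, 0.165], [0.47, 0.119, 0.17], [0.469, 0.114, 0.174], [0.466, 0.113, 0.179], [0.466, 0.101, 0.186], [0.461, 0.095, 0.189], [0.45, 0.098, 0.191], [0.459, 0.104, 0.193], [0.457, 0.104, 0.193], [0.45, 0.102, 0.194], [0.452, 0.098, 0.195], [0.46, 0.098, 0.196]]
scene0 67 [[0.566, 0.239, 0.13], [0.528, 0.252, 0.132], [0.485, 0.239, 0.133], [0.516, 0.25, 0.135], [0.557, 0.236, 0.136], [0.564, 0.226, 0.137], [0.47, 0.127, 0.141], [0.469, 0.112, 0.156], [0.459, 0.116, 0.165], [0.461, 0.101, 0.174], [0.463, 0.098, 0.182], [0.452, 0.1, 0.186], [0.458, 0.096, 0.188], [0.452, 0.096, 0.191], [0.45, 0.101, 0.193], [0.46, 0.101, 0.194], [0.454, 0.094, 0.197]]
```

View pics/top0z.png

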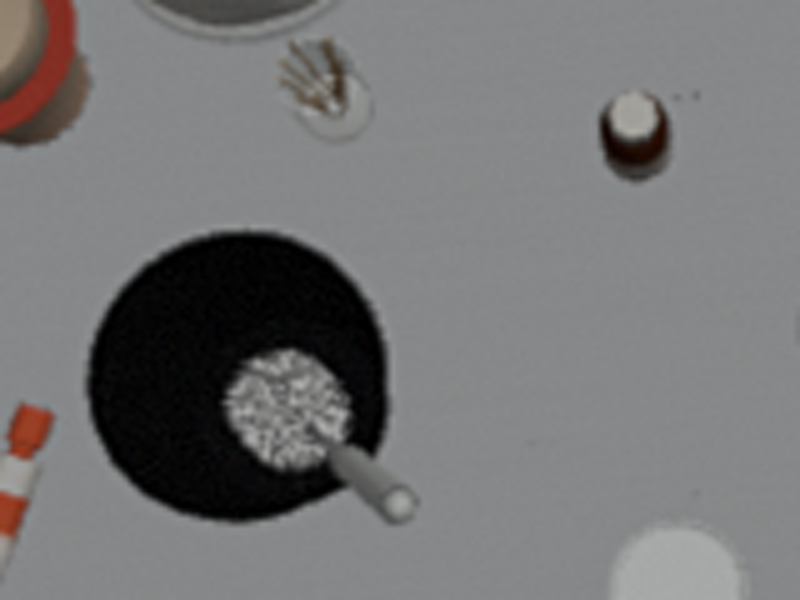

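View pics/scene0z.png

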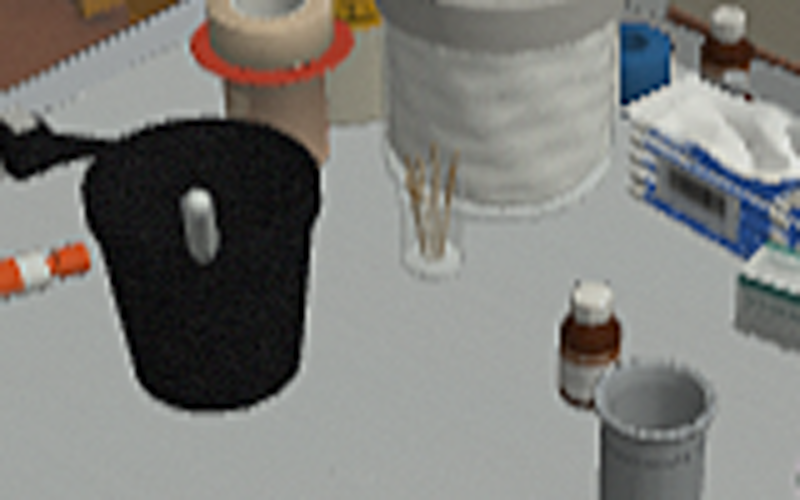

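Call:
send_rows --moves "0 0 0 0.07 85; 0 0 0 0.07 85; 0 0 0 0.07 85; 0 0 0 0 85; 0 0 0 0 85" --squeeze 40

```text
time_s: 0.52
eef_pos: [0.2134, 0.5872, 0.2309]
tcp_rot: [[-0.781, 0.625, -0.0], [0.625, 0.781, -0.001], [-0.0, -0.001, -1.0]]
force: [0.9, -0.5, 0.2]
finger_gap: 0.085
```

```bash
cat > to.py <<'E'
import sys,numpy as np
from station import arm
s=arm.observe();R=np.array(s['tcp_rot']);p=np.array(s['eef_pos'])
t=np.array([float(a) for a in sys.argv[1:4]])
print('pos',p.round(4),'y',R[:,1].round(3),'z',R[:,2].round(4),'gap',round(float(s['finger_gap']),4),'F',np.round(s['force'],2),'t',s['time_s'])
print('units',(R.T@(t-p)/0.25).round(3), 'mm',((t-p)*1e3).round(1))
E
python3 to.py 0.465 0.112 0.235
```

```text
pos [0.2134 0.5872 0.2309] y [ 0.625  0.781 -0.001] z [-0.e+00 -8.e-04 -1.e+00] gap 0.085 F [ 0.91 -0.5   0.17] t 0.5167
units [-1.974 -0.855 -0.015] mm [ 251.6 -475.2    4.1]
```

Call:
send_rows --moves "-0.06 -0.027 0 0 85; -0.12 -0.052 0 0 85; -0.12 -0.052 0 0 85; -0.12 -0.052 0 0 85; -0.12 -0.052 0 0 85"

```text
time_s: 0.93
eef_pos: [0.2822, 0.4554, 0.2311]
tcp_rot: [[-0.781, 0.624, -0.0], [0.624, 0.781, -0.0], [-0.0, -0.0, -1.0]]
force: [0.9, -0.0, -0.0]
finger_gap: 0.0852
```

Call:
send_rows --moves "-0.12 -0.052 0 0 85; -0.12 -0.052 0 0 85; -0.12 -0.052 0 0 85; -0.12 -0.052 0 0 85; -0.12 -0.052 0 0 85"

```text
time_s: 1.35
eef_pos: [0.3582, 0.3105, 0.2314]
tcp_rot: [[-0.781, 0.624, 0.0], [0.624, 0.781, -0.0], [-0.0, 0.0, -1.0]]
force: [1.4, -0.1, 0.0]
finger_gap: 0.0848
```

Call:
send_rows --moves "-0.12 -0.052 0 0 85; -0.12 -0.052 0 0 85; -0.12 -0.052 0 0 85; -0.12 -0.052 0 0 85; -0.12 -0.052 0 0 85"

```text
time_s: 1.77
eef_pos: [0.4342, 0.1658, 0.2314]
tcp_rot: [[-0.781, 0.624, 0.0], [0.624, 0.781, -0.0], [-0.0, 0.0, -1.0]]
force: [0.2, 1.0, -0.7]
finger_gap: 0.085
```

Call:
send_rows --moves "-0.12 -0.052 0 0 85; -0.06 -0.027 0 0 85; 0 0 0 0 85; 0 0 0 0 85; 0 0 0 0 85"

```text
time_s: 2.18
eef_pos: [0.4559, 0.1246, 0.2312]
tcp_rot: [[-0.78, 0.626, -0.001], [0.626, 0.78, 0.0], [0.001, -0.0, -1.0]]
force: [-0.3, 0.5, -0.4]
finger_gap: 0.0851
```

```bash
python3 to.py 0.465 0.112 0.155
python3 - <<'E'
from station import cams,arm
import cv2
for n in ['wrist','scene']:
    im,d=cams.snapshot(n); cv2.imwrite(f'pics/{n}1.png',im)
E
```

```text
pos [0.4559 0.1246 0.2312] y [ 0.626  0.78  -0.   ] z [-6.e-04  4.e-04 -1.e+00] gap 0.0851 F [-0.31  0.52 -0.41] t 2.1833
units [-0.06  -0.017  0.305] mm [  9.1 -12.6 -76.2]
```

View pics/wrist1.png

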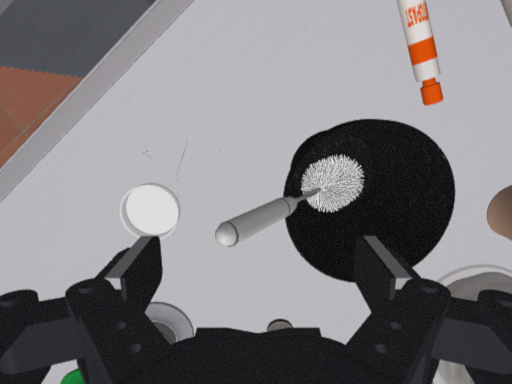

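View pics/scene1.png

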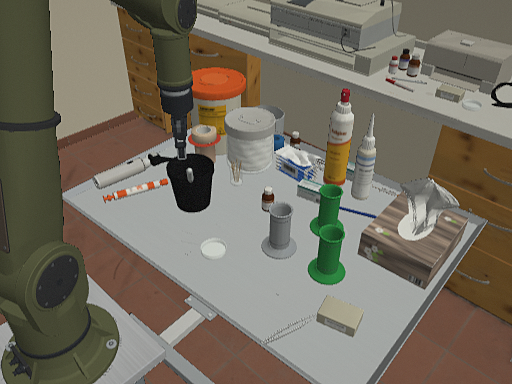

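```bash
cat > wr.py <<'E'
from station import cams,arm
from h import *
def wrist(name=None):
    s=arm.observe(); im,d=cams.snapshot('wrist'); c=cams.get_calibration('wrist')
    T=np.eye(4);T[:3,:3]=s['tcp_rot'];T[:3,3]=s['eef_pos']
    if name: cv2.imwrite(f'pics/{name}.png',im)
    return im,d,cloud(im,d,c['mtx'],T@c['hand_eye']),T
E
python3 - <<'E'
from wr import *
im,d,P,T=wrist('wrist2')
q=P[190:250,212:296].reshape(-1,3);c=im[190:250,212:296].reshape(-1,3)
k=(q[:,2]>.13)&(c.min(1)>70);q=q[k]
print(len(q))
ctr=q.mean(0);u,s,vt=np.linalg.svd(q-ctr);a=vt[0]*np.sign(vt[0][2]);print(ctr.round(4),a.round(3),np.degrees(np.arccos(a[2])),np.degrees(np.arctan2(a[1],a[0])))
print(q.min(0),q.max(0)); top=q[q[:,2]>q[:,2].max()-.006];print(top.mean(0),len(top))
# beaker rim
m=(P[...,2]>.125)&(P[...,2]<.14)&(im.max(2)<60); m[300:]=0; m[:110]=0; m[:,:270]=0;m[:,470:]=0
print(circ(P[m]),m.sum())
E
```

```text
1911
[0.4634 0.1158 0.1742] [-0.364 -0.178  0.914] 23.866023239380713 -153.96812307713333
[0.40516951 0.09285017 0.13012518] [0.51343604 0.16431259 0.37439   ]
[0.40516951 0.16431259 0.37439   ] 18
(array([0.52032238, 0.18239669]), np.float64(0.06477346103194685)) 2796
```

```bash
cat > axisfit.py <<'E'
import numpy as np
from scipy.optimize import least_squares
def fit(q,r=.008):
    z0=np.median(q[:,2])
    def f(p):
        a=np.array([p[2],p[3],1]);a=a/np.linalg.norm(a);v=q-[p[0],p[1],z0]
        return np.linalg.norm(np.cross(v,a),axis=1)-r
    best=None
    for th in np.radians(np.arange(0,360,45)):
      for t in (.1,.7):
        b=least_squares(f,[*np.median(q[:,:2],0),t*np.cos(th),t*np.sin(th)],loss='soft_l1',f_scale=.001)
        if best is None or b.cost<best.cost: best=b
    return best.x,z0,best.cost/len(q)
E
python3 - <<'E'
from wr import *; from axisfit import fit
im,d,P,T=wrist()
q=P[185:255,205:300].reshape(-1,3);c=im[185:255,205:300].reshape(-1,3)
k=(q[:,2]>.138)&(q[:,2]<.205)&(c.min(1)>60);q=q[k];print(len(q),q[:,2].max())
x,z0,c=fit(q);print(x.round(4),z0,c,'tilt',np.degrees(np.arctan(np.hypot(*x[2:]))),'az',np.degrees(np.arctan2(x[3],x[2])))
for z in (.006,.14,.17,.195): print(z,(x[:2]+x[2:]*(z-z0)).round(4))
E
```

```text
1811 0.1972512627241289
[ 0.46    0.1058 -0.4517 -0.5832] 0.17734801626878433 4.3502760463427716e-07 tilt 36.41274427673539 az -127.75851504415729
0.006 [0.5374 0.2057]
0.14 [0.4769 0.1276]
0.17 [0.4633 0.1101]
0.195 [0.452  0.0955]
```

Call:
send_rows --moves "-0.03 -0.01 0 0 85; -0.03 -0.01 0.01 0 85; 0 0 0.06 0 85; 0 0 0.08 0 85; 0 0 0.08 0 85"

```text
time_s: 2.8
eef_pos: [0.4657, 0.1096, 0.1734]
tcp_rot: [[-0.778, 0.628, 0.002], [0.628, 0.778, 0.0], [-0.001, 0.001, -1.0]]
force: [0.5, 0.4, -0.1]
finger_gap: 0.0854
```

Call:
send_rows --moves "0 0 0.06 0 85; 0 0 0.02 0 85; 0 0 0 0 85; 0 0 0 0 60; 0 0 0 0 60"

```text
time_s: 3.22
eef_pos: [0.4656, 0.1103, 0.1546]
tcp_rot: [[-0.778, 0.628, 0.001], [0.628, 0.778, 0.0], [-0.001, 0.001, -1.0]]
force: [0.2, -0.2, 0.6]
finger_gap: 0.0636
```

```bash
python3 to.py 0.522 0.182 0.155
python3 - <<'E'
from wr import *
wrist('wrist3')
E
```

```text
pos [0.4656 0.1103 0.1546] y [0.628 0.778 0.001] z [ 1.5e-03  3.0e-04 -1.0e+00] gap 0.0636 F [ 0.23 -0.22  0.57] t 3.2167
units [ 0.005  0.365 -0.001] mm [56.4 71.7  0.4]
```

View pics/wrist3.png

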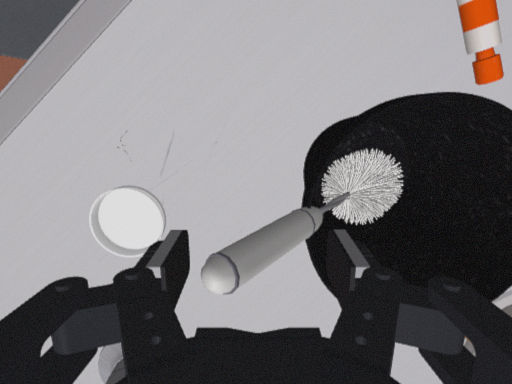

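Call:
send_rows --moves "0 0 0 0 48; 0 0.02 0 0 45; 0 0.02 0 0 45; 0 0.02 -0.005 0 45; 0 0.02 -0.005 0 45"

```text
time_s: 3.68
eef_pos: [0.4775, 0.1259, 0.1566]
tcp_rot: [[-0.778, 0.628, -0.0], [0.628, 0.778, -0.0], [-0.0, -0.0, -1.0]]
force: [1.4, 0.2, -0.4]
finger_gap: 0.0451
```

Call:
send_rows --moves "0 0.02 -0.01 0 45; 0 0.025 -0.01 0 45; 0 0.025 -0.01 0 45; 0 0.025 -0.01 0 45; 0 0.025 -0.01 0 45"

```text
time_s: 4.1
eef_pos: [0.4968, 0.1501, 0.1691]
tcp_rot: [[-0.779, 0.628, 0.0], [0.628, 0.779, 0.0], [-0.0, 0.0, -1.0]]
force: [-0.7, -0.7, 0.5]
finger_gap: 0.0448
```

```bash
python3 to.py 0.522 0.182 0.185
python3 - <<'E'
from wr import *
wrist('wrist4')
im,d=cams.snapshot('scene');cv2.imwrite('pics/scene4.png',cv2.resize(im[80:240,120:330],None,fx=3.5,fy=3.5))
E
```

```text
pos [0.4968 0.1501 0.1691] y [0.628 0.779 0.   ] z [ 3.e-04  2.e-04 -1.e+00] gap 0.0448 F [-0.73 -0.72  0.53] t 4.1
units [ 0.002  0.163 -0.064] mm [25.2 31.9 15.9]
```

View pics/wrist4.png

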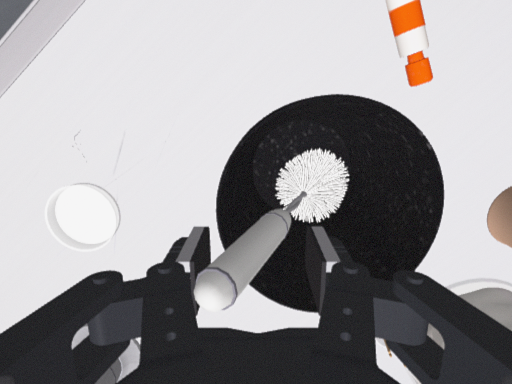

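View pics/scene4.png

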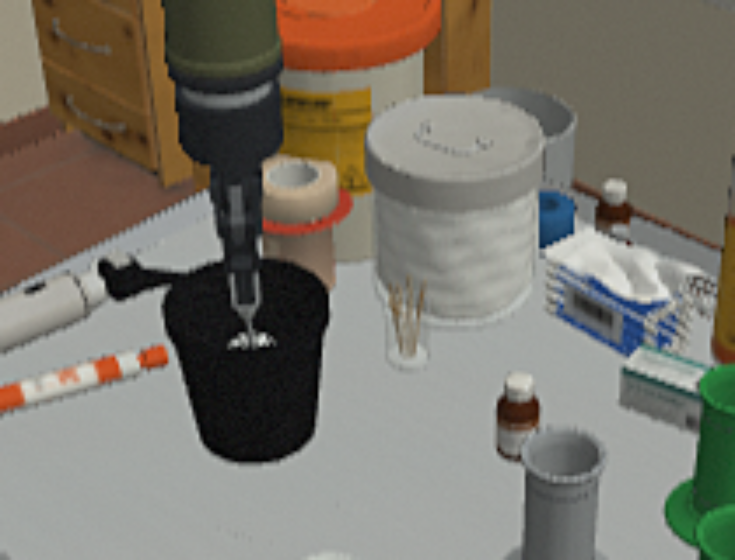

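Call:
send_rows --moves "0 0.025 -0.01 0 45; 0 0.025 -0.01 0 45; 0 0.025 -0.01 0 45; 0 0.025 -0.01 0 45; 0 0.025 -0.01 0 45"

```text
time_s: 4.62
eef_pos: [0.5164, 0.1743, 0.1816]
tcp_rot: [[-0.778, 0.628, 0.0], [0.628, 0.778, 0.0], [-0.0, 0.0, -1.0]]
force: [-0.3, -0.7, 0.3]
finger_gap: 0.0448
```

Call:
send_rows --moves "0 0.025 -0.01 0 45; 0 0.025 0 0 45; 0 0.02 0 0 45; 0 0.01 0 0 42; 0 0 0 0 38"

```text
time_s: 5.03
eef_pos: [0.5287, 0.1898, 0.1835]
tcp_rot: [[-0.779, 0.627, -0.0], [0.627, 0.779, 0.0], [0.0, -0.0, -1.0]]
force: [0.6, -0.3, 0.7]
finger_gap: 0.0381
```

```bash
python3 to.py 0.522 0.182 0.185
python3 - <<'E'
from wr import *
wrist('wrist5')
E
```

```text
pos [0.5287 0.1898 0.1835] y [ 0.627  0.779 -0.   ] z [-2.e-04  1.e-04 -1.e+00] gap 0.0381 F [ 0.6  -0.28  0.68] t 5.0333
units [ 0.001 -0.041 -0.006] mm [-6.7 -7.8  1.5]
```

View pics/wrist5.png

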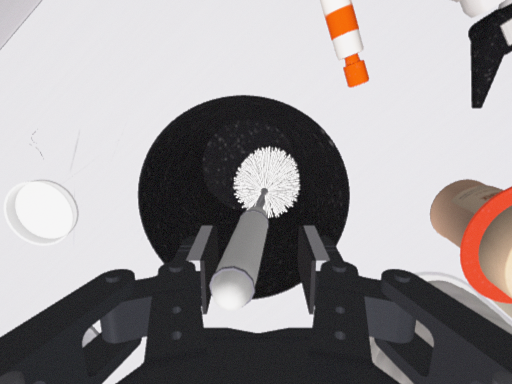

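```bash
cat > brushfit.py <<'E'
from wr import *; from axisfit import fit
def bf(name=None,zlo=.148,zhi=.26,box=(190,310,205,320)):
    im,d,P,T=wrist(name)
    a,b,c_,e=box
    q=P[a:b,c_:e].reshape(-1,3);c=im[a:b,c_:e].reshape(-1,3)
    tool=(q-T[:3,3])@T[:3,:3]
    k=(q[:,2]>zlo)&(q[:,2]<zhi)&(c.min(1)>75)&(abs(tool[:,1])<.03)&(abs(tool[:,0])<.04);t=tool[k]
    x,z0,c=fit(t)
    print('n',len(t),'cost',c,'top z',np.percentile(q[k][:,2],99.5).round(4))
    print('tool-frame axis at z0',round(float(z0),4),x[:2].round(4),'lean deg x,y',np.degrees(np.arctan(-x[2:])).round(2))
    print('TCP',T[:3,3].round(4))
    return x,z0,T
if __name__=='__main__':
    bf()
E
python3 brushfit.py
```

```text
n 4220 cost 3.0321820037549003e-06 top z 0.2325
tool-frame axis at z0 -0.0324 [-0.0004 -0.0104] lean deg x,y [-1.33 -6.6 ]
TCP [0.5284 0.1893 0.1835]
```

Call:
send_rows --moves "0 0.01 0 0 32; 0 0 0 0 26; 0 0 0 0 20; 0 0 0 0 8; 0 0 0 0 8" --squeeze 60

```text
time_s: 5.55
eef_pos: [0.5299, 0.1909, 0.1838]
tcp_rot: [[-0.778, 0.628, -0.0], [0.628, 0.778, -0.0], [0.0, -0.0, -1.0]]
force: [-0.4, -1.2, 0.8]
finger_gap: 0.0149
```

Call:
send_rows --moves "0 0 0 0 8; 0 0 0 0 8; 0 0 0 0 8; 0 0 0 0 8; 0 0 0 0 8"

```text
time_s: 5.97
eef_pos: [0.5299, 0.1911, 0.1837]
tcp_rot: [[-0.778, 0.628, -0.0], [0.628, 0.778, -0.0], [0.0, -0.0, -1.0]]
force: [-0.3, -0.2, 0.6]
finger_gap: 0.0144
```

```bash
python3 to.py 0.522 0.182 0.185; python3 brushfit.py
```

```text
pos [0.5299 0.1911 0.1837] y [ 0.628  0.778 -0.   ] z [-2.e-04 -2.e-04 -1.e+00] gap 0.0144 F [-0.3  -0.16  0.64] t 5.9667
units [ 0.002 -0.048 -0.005] mm [-7.9 -9.1  1.3]
n 4514 cost 1.9148247892576804e-06 top z 0.2326
tool-frame axis at z0 -0.0329 [ 0.0001 -0.0011] lean deg x,y [-0.82 -0.41]
TCP [0.5299 0.1911 0.1837]
```

Call:
send_rows --moves "0 0 -0.03 0 8; 0 0 -0.06 0 8; 0 0 -0.08 0 8; 0 0 -0.09 0 8; 0 0 -0.09 0 8"

```text
time_s: 6.43
eef_pos: [0.5298, 0.1912, 0.2725]
tcp_rot: [[-0.778, 0.628, -0.0], [0.628, 0.778, -0.0], [0.0, -0.0, -1.0]]
force: [0.6, -0.4, -1.4]
finger_gap: 0.0144
```

Call:
send_rows --moves "0 0 -0.09 0 8; 0 0 -0.09 0 8; 0 0 -0.08 0 8; 0 0 -0.04 0 8; 0 0 0 0 8"

```text
time_s: 6.85
eef_pos: [0.5309, 0.1916, 0.3488]
tcp_rot: [[-0.778, 0.628, 0.004], [0.628, 0.778, 0.002], [-0.002, 0.004, -1.0]]
force: [1.2, 0.7, -1.5]
finger_gap: 0.0141
```

```bash
python3 to.py 0.556 -0.129 0.345
python3 - <<'E'
from wr import *
wrist('wrist6')
for n in ['scene','top']:
    im,d=cams.snapshot(n);cv2.imwrite(f'pics/{n}6.png',im);np.savez(f'pics/{n}6.npz',im=im,d=d,**{k:np.array(v) for k,v in cams.get_calibration(n).items()})
E
```

```text
pos [0.5309 0.1916 0.3488] y [0.628 0.778 0.004] z [ 0.0041  0.0018 -1.    ] gap 0.0141 F [ 1.23  0.74 -1.46] t 6.85
units [-0.883 -0.935  0.013] mm [  25.1 -320.6   -3.8]
```

View pics/scene6.png

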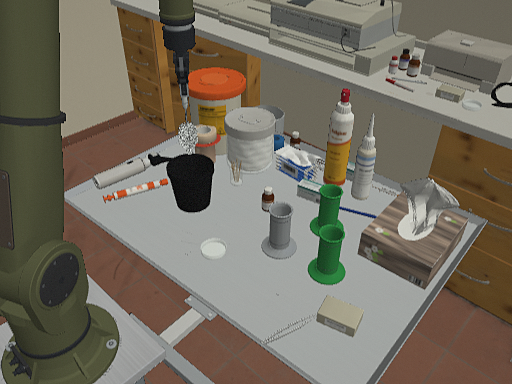

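View pics/wrist6.png

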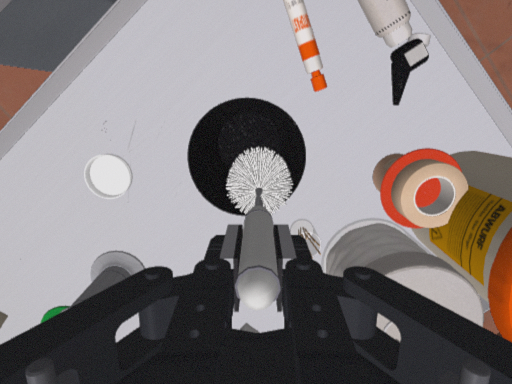

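Call:
send_rows --moves "-0.03 -0.03 0 0 8; -0.06 -0.064 0 0 8; -0.08 -0.085 0 0 8; -0.08 -0.085 0 0 8; -0.08 -0.085 0 0 8"

```text
time_s: 7.42
eef_pos: [0.539, 0.0693, 0.3451]
tcp_rot: [[-0.778, 0.628, -0.002], [0.628, 0.778, -0.001], [0.001, -0.002, -1.0]]
force: [-0.4, 0.9, -0.9]
finger_gap: 0.0145
```

Call:
send_rows --moves "-0.08 -0.085 0 0 8; -0.08 -0.085 0 0 8; -0.08 -0.085 0 0 8; -0.08 -0.085 0 0 8; -0.08 -0.085 0 0 8"

```text
time_s: 7.83
eef_pos: [0.5498, -0.0764, 0.3452]
tcp_rot: [[-0.778, 0.628, -0.002], [0.628, 0.778, -0.0], [0.001, -0.001, -1.0]]
force: [-0.1, 0.0, -2.5]
finger_gap: 0.0148
```

Call:
send_rows --moves "-0.08 -0.085 0 0 8; -0.05 -0.05 0 0 8; -0.02 -0.025 0 0 8; 0 0 0 0 8; 0 0 0 0 8"

```text
time_s: 8.25
eef_pos: [0.5544, -0.1281, 0.3456]
tcp_rot: [[-0.778, 0.628, -0.001], [0.628, 0.778, 0.001], [0.002, -0.0, -1.0]]
force: [0.7, 0.5, -1.8]
finger_gap: 0.0148
```

```bash
python3 to.py 0.556 -0.129 0.345
python3 - <<'E'
from wr import *
from brushfit import bf
bf('wrist7',zlo=.30,zhi=.42)
for n in ['scene','top']:
    im,d=cams.snapshot(n);cv2.imwrite(f'pics/{n}7.png',im);np.savez(f'pics/{n}7.npz',im=im,d=d,**{k:np.array(v) for k,v in cams.get_calibration(n).items()})
    P=load(n+'7')[2]
    c=np.array([.556,-.129]); m=(np.hypot(P[...,0]-c[0],P[...,1]-c[1])<.06)
    for lo in np.arange(.12,.30,.01):
        k=m&(P[...,2]>lo)&(P[...,2]<lo+.01); q=P[k]
        if len(q): print(n,lo.round(3),len(q),q[:,:2].min(0).round(4),q[:,:2].max(0).round(4))
    k=m&(P[...,2]>.115)&(P[...,2]<.138);print('jar',circ(P[k]),P[k].min(0),P[k].max(0))
E
```

```text
pos [ 0.5544 -0.1281  0.3456] y [ 0.628  0.778 -0.   ] z [-0.0013  0.001  -1.    ] gap 0.0148 F [ 0.74  0.47 -1.75] t 8.25
units [-0.007  0.001  0.002] mm [ 1.6 -0.9 -0.6]
n 3577 cost 1.0962801889149359e-06 top z 0.3946
tool-frame axis at z0 -0.0364 [-0.0005 -0.0012] lean deg x,y [-1.33 -0.5 ]
TCP [ 0.5544 -0.1281  0.3456]
scene 0.12 111 [ 0.5271 -0.1577] [ 0.5889 -0.1006]
scene 0.13 101 [ 0.5253 -0.1593] [ 0.5881 -0.0976]
scene 0.16 3 [ 0.5497 -0.1321] [ 0.5557 -0.1209]
scene 0.17 28 [ 0.5471 -0.1339] [ 0.5626 -0.1164]
scene 0.18 6 [ 0.5501 -0.1318] [ 0.5552 -0.1196]
scene 0.19 38 [ 0.5344 -0.1457] [ 0.5684 -0.107 ]
scene 0.2 59 [ 0.531  -0.1526] [ 0.5696 -0.1025]
scene 0.21 67 [ 0.5296 -0.1529] [ 0.5733 -0.1057]
scene 0.22 77 [ 0.5301 -0.1504] [ 0.5698 -0.1057]
scene 0.23 73 [ 0.5294 -0.15  ] [ 0.5734 -0.1076]
scene 0.24 85 [ 0.5304 -0.153 ] [ 0.576  -0.1018]
scene 0.25 110 [ 0.5329 -0.1514] [ 0.5729 -0.1057]
scene 0.26 18 [ 0.5394 -0.1369] [ 0.5656 -0.1142]
scene 0.27 7 [ 0.552 -0.128] [ 0.5568 -0.1252]
scene 0.28 5 [ 0.5519 -0.1288] [ 0.5561 -0.1245]
scene 0.29 5 [ 0.5532 -0.1285] [ 0.5573 -0.1258]
jar (array([ 0.55543501, -0.12915819]), np.float64(0.026830746019902794)) [ 0.52526715 -0.15928015  0.11504333] [ 0.5889386  -0.09764286  0.13507296]
top 0.12 35 [ 0.5354 -0.11  ] [ 0.5732 -0.0987]
top 0.13 23 [ 0.5375 -0.1092] [ 0.577  -0.0982]
top 0.2 4 [ 0.5415 -0.105 ] [ 0.565  -0.1016]
top 0.21 7 [ 0.5417 -0.1041] [ 0.5578 -0.1006]
top 0.22 9 [ 0.5436 -0.1109] [ 0.5751 -0.1001]
top 0.23 17 [ 0.5462 -0.1104] [ 0.5759 -0.1007]
top 0.24 17 [ 0.5425 -0.1086] [ 0.5715 -0.1023]
top 0.25 4 [ 0.5534 -0.1083] [ 0.5657 -0.1057]
jar (array([ 0.55626638, -0.11382408]), np.float64(0.015280295351878722)) [ 0.53541939 -0.10998847  0.12038039] [ 0.57695535 -0.09815087  0.13451795]
```

View pics/scene7.png

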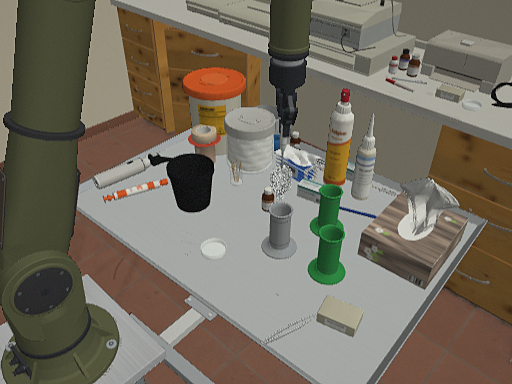

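View pics/wrist7.png

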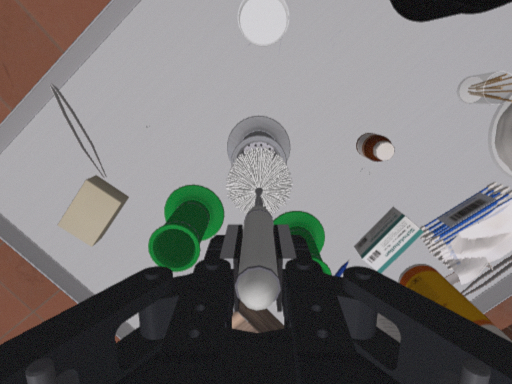

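```bash
cat > headfit.py <<'E'
from h import *
from scipy.optimize import least_squares
def cf(q,r):
    f=lambda p:np.hypot(q[:,0]-p[0],q[:,1]-p[1])-r
    return least_squares(f,q[:,:2].mean(0)+[.01,.01],loss='soft_l1',f_scale=.002).x
def head(n,c,zt):
    im,d,P=load(n)
    m=(np.hypot(P[...,0]-c[0],P[...,1]-c[1])<.06)
    for a,b,r in ((38,82,None),(0,18,.009),(96,140,None)):
        k=m&(P[...,2]>zt+a/1e3)&(P[...,2]<zt+b/1e3);q=P[k]
        if len(q)<4: continue
        v,u=np.nonzero(k)
        if r: print(a,b,len(q),cf(q,r).round(4))
        elif a==38: print(a,b,len(q),cf(q,.026).round(4),cf(q,.024).round(4),'px u range',u.min(),u.max(),'mean v',v.mean(),'free',circ(q))
        else: print('wire',q.mean(0).round(4),len(q))
E
python3 - <<'E'
from headfit import *
head('scene7',(.556,-.129),.168)
im,d,P=load('scene7');k=(np.hypot(P[...,0]-.556,P[...,1]+.129)<.05)&(P[...,2]>.115)&(P[...,2]<.138)
print(cf(P[k],.030)); v,u=np.nonzero(k);print(u.min(),u.max())
im=cv2.imread('pics/scene7.png');cv2.imwrite('pics/s7z.png',cv2.resize(im[140:270,230:330],None,fx=6,fy=4.5,interpolation=cv2.INTER_CUBIC))
E
```

```text
38 82 332 [ 0.562  -0.1207] [ 0.5599 -0.1225] px u range 270 292 mean v 179.72590361445782 free (array([ 0.55257031, -0.12857792]), np.float64(0.018018931630523698))
0 18 34 [ 0.5448 -0.1276]
wire [ 0.5541 -0.1267  0.2859] 27
[ 0.55451344 -0.12968493]
269 292
```

View pics/s7z.png

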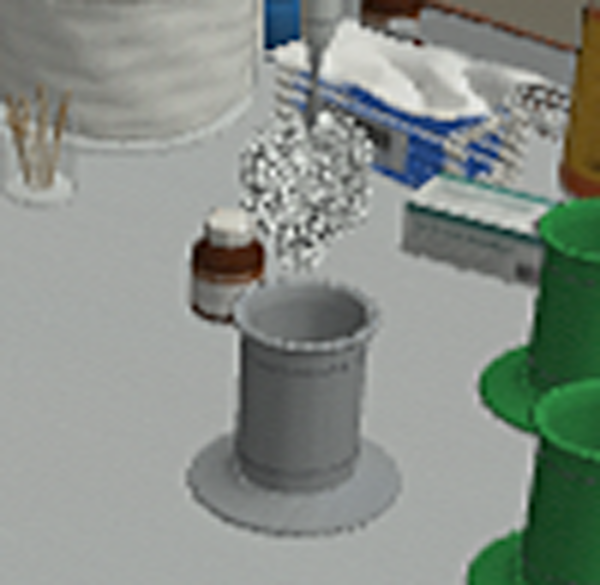

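Call:
send_rows --moves "-0.02 0 0.01 0 8; 0 0 0.02 0 8; 0 0 0.03 0 8; 0 0 0.02 0 8; 0 0 0.02 0 8"

```text
time_s: 8.82
eef_pos: [0.5583, -0.1316, 0.3202]
tcp_rot: [[-0.779, 0.628, -0.001], [0.628, 0.779, 0.0], [0.001, -0.001, -1.0]]
force: [0.3, 0.5, -1.1]
finger_gap: 0.0147
```

Call:
send_rows --moves "0 0 0.02 0 8; 0 0 0.02 0 8; 0 0 0.02 0 8; 0 0 0.02 0 8; 0 0 0 0 8"

```text
time_s: 9.23
eef_pos: [0.5581, -0.1317, 0.3001]
tcp_rot: [[-0.778, 0.628, -0.002], [0.628, 0.778, 0.0], [0.002, -0.001, -1.0]]
force: [-0.8, 0.5, -1.7]
finger_gap: 0.0149
```

```bash
python3 to.py 0.5583 -0.1312 0.26
python3 - <<'E'
from station import cams
import cv2
im,d=cams.snapshot('scene')
cv2.imwrite('pics/s8z.png',cv2.resize(im[140:270,230:330],None,fx=6,fy=4.5,interpolation=cv2.INTER_CUBIC))
E
```

```text
pos [ 0.5581 -0.1317  0.3001] y [ 0.628  0.778 -0.001] z [-1.7e-03  3.0e-04 -1.0e+00] gap 0.0149 F [-0.85  0.46 -1.72] t 9.2333
units [0.    0.002 0.16 ] mm [  0.2   0.5 -40.1]
```

View pics/s8z.png

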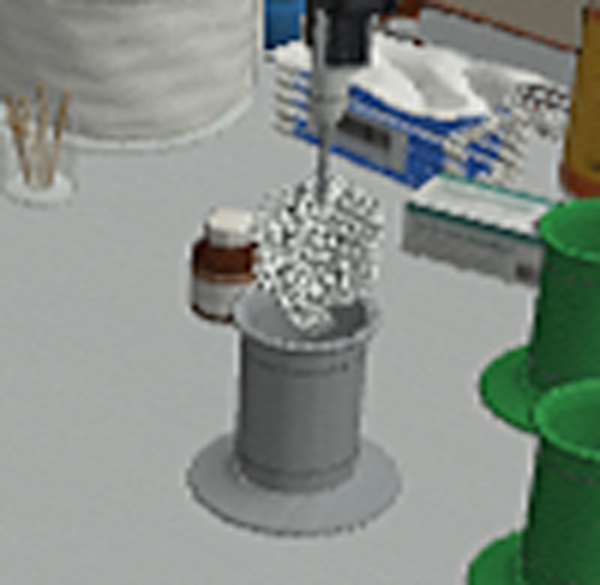

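Call:
send_rows --moves "0 0 0.015 0 8; 0 0 0.02 0 8; 0 0 0.02 0 8; 0 0 0.02 0 8; 0 0 0 0 8"

```text
time_s: 9.7
eef_pos: [0.558, -0.1317, 0.2812]
tcp_rot: [[-0.778, 0.628, -0.002], [0.628, 0.778, 0.0], [0.002, -0.001, -1.0]]
force: [-0.7, -0.5, -1.0]
finger_gap: 0.0148
```

Call:
send_rows --moves "0 0 0.02 0 8; 0 0 0.02 0 8; 0 0 0.02 0 8; 0 0 0.02 0 8; 0 0 0 0 8"

```text
time_s: 10.12
eef_pos: [0.558, -0.1315, 0.2612]
tcp_rot: [[-0.778, 0.628, -0.002], [0.628, 0.778, 0.001], [0.002, -0.001, -1.0]]
force: [-0.7, 1.0, -1.9]
finger_gap: 0.0145
```

Call:
send_rows --moves "0 0 0.02 0 8; 0 0 0.02 0 8; 0 0 0.02 0 8; 0 0 0.02 0 8; 0 0 0 0 8"

```text
time_s: 10.53
eef_pos: [0.5581, -0.1316, 0.2412]
tcp_rot: [[-0.779, 0.628, -0.002], [0.628, 0.779, 0.0], [0.002, -0.001, -1.0]]
force: [0.8, 0.6, -2.8]
finger_gap: 0.0143
```

Call:
send_rows --moves "0 0 0.01 0 8; 0 0 0.01 0 8; 0 0 0.01 0 8; 0 0 0.01 0 8; 0 0 0 0 8"

```text
time_s: 10.95
eef_pos: [0.5584, -0.1317, 0.232]
tcp_rot: [[-0.778, 0.628, -0.001], [0.628, 0.778, 0.0], [0.001, -0.0, -1.0]]
force: [-1.0, 1.3, -2.5]
finger_gap: 0.0148
```

```bash
python3 to.py 0.5583 -0.1312 0.22
python3 - <<'E'
from station import cams,arm
import cv2
for i in range(4): cams.snapshot('wrist'); print(arm.observe()['force'])
im,d=cams.snapshot('scene')
cv2.imwrite('pics/s9z.png',cv2.resize(im[140:270,230:330],None,fx=6,fy=4.5,interpolation=cv2.INTER_CUBIC))
E
```

```text
pos [ 0.5584 -0.1317  0.232 ] y [ 0.628  0.778 -0.   ] z [-6.e-04  2.e-04 -1.e+00] gap 0.0148 F [-1.04  1.35 -2.54] t 10.95
units [0.002 0.001 0.048] mm [ -0.1   0.5 -12. ]
[-0.1759481   1.62908635 -2.85471088]
[-0.18475512  2.40194917 -2.58917243]
[-0.10652313  0.94742244 -2.85605082]
[-0.49770792  0.67780469 -3.16685151]
```

View pics/s9z.png

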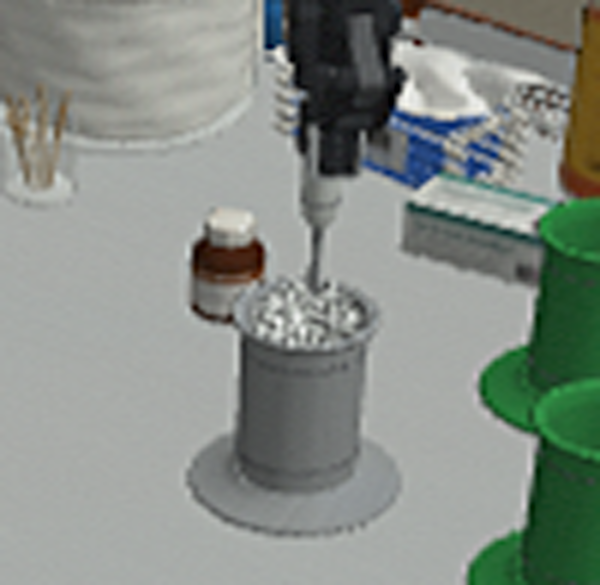

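Call:
send_rows --moves "0 0 0.005 0 8; 0 0 0.005 0 8; 0 0 0.005 0 8; 0 0 0.005 0 8; 0 0 0 0 8"

```text
time_s: 11.62
eef_pos: [0.5586, -0.1318, 0.2274]
tcp_rot: [[-0.778, 0.628, 0.0], [0.628, 0.778, 0.0], [-0.0, 0.0, -1.0]]
force: [-0.5, 0.9, -0.6]
finger_gap: 0.0145
```

Call:
send_rows --moves "0 0 0.005 0 8; 0 0 0.005 0 8; 0 0 0.005 0 8; 0 0 0.005 0 8; 0 0 0 0 8"

```text
time_s: 12.03
eef_pos: [0.5585, -0.1318, 0.2221]
tcp_rot: [[-0.778, 0.628, -0.001], [0.628, 0.778, 0.0], [0.001, -0.0, -1.0]]
force: [-0.0, 2.3, -0.9]
finger_gap: 0.0141
```

Call:
send_rows --moves "0 0 0.003 0 8; 0 0 0.003 0 8; 0 0 0.003 0 8; 0 0 0.003 0 8; 0 0 0 0 8"

```text
time_s: 12.45
eef_pos: [0.5586, -0.1318, 0.2194]
tcp_rot: [[-0.778, 0.628, -0.0], [0.628, 0.778, 0.0], [0.0, -0.0, -1.0]]
force: [-0.6, 2.3, -0.3]
finger_gap: 0.0148
```

```bash
cat > ff.py <<'E'
from station import cams,arm
import numpy as np
F=[]
for i in range(5): cams.snapshot('wrist'); F.append(arm.observe()['force'])
s=arm.observe();print(np.mean(F,0).round(2),np.std(F,0).round(2),np.round(s['eef_pos'],4),s['time_s'])
E
python3 ff.py
```

```text
[-0.36  2.01 -0.46] [0.57 0.44 0.46] [ 0.5585 -0.1318  0.2194] 12.7
```

Call:
send_rows --moves "0 0 0.004 0 8; 0 0 0.004 0 8; 0 0 0.004 0 8; 0 0 0.004 0 8; 0 0 0 0 8"

```text
time_s: 13.12
eef_pos: [0.5585, -0.1318, 0.2153]
tcp_rot: [[-0.778, 0.628, -0.0], [0.628, 0.778, 0.0], [0.0, -0.0, -1.0]]
force: [-0.4, 1.0, -1.1]
finger_gap: 0.0144
```

Call:
send_rows --moves "0 0 0.004 0 8; 0 0 0.004 0 8; 0 0 0.004 0 8; 0 0 0.004 0 8; 0 0 0 0 8"

```text
time_s: 13.53
eef_pos: [0.5585, -0.1318, 0.2112]
tcp_rot: [[-0.778, 0.628, -0.0], [0.628, 0.778, 0.0], [0.0, -0.0, -1.0]]
force: [-1.1, 2.1, -0.2]
finger_gap: 0.0147
```

```bash
python3 ff.py
```

```text
[-0.53  2.14 -1.61] [0.61 0.21 0.63] [ 0.5585 -0.1318  0.2113] 13.7833
```

Call:
send_rows --moves "0 0 0.004 0 8; 0 0 0.004 0 8; 0 0 0.004 0 8; 0 0 0.004 0 8; 0 0 0 0 8"

```text
time_s: 14.2
eef_pos: [0.5585, -0.1318, 0.2073]
tcp_rot: [[-0.778, 0.628, -0.0], [0.628, 0.778, 0.0], [0.0, -0.0, -1.0]]
force: [-0.3, 2.3, -0.3]
finger_gap: 0.0146
```

```bash
python3 ff.py
```

```text
[-0.94  2.01 -1.15] [0.5  0.44 0.35] [ 0.5585 -0.1318  0.2074] 14.45
```

Call:
send_rows --moves "0 0 0.004 0 8; 0 0 0.004 0 8; 0 0 0.004 0 8; 0 0 0.004 0 8; 0 0 0 0 8"

```text
time_s: 14.87
eef_pos: [0.5585, -0.1318, 0.2033]
tcp_rot: [[-0.778, 0.628, -0.0], [0.628, 0.778, 0.0], [0.0, -0.0, -1.0]]
force: [-1.6, 2.0, -0.7]
finger_gap: 0.0141
```

```bash
python3 ff.py
```

```text
[-1.11  1.72 -1.22] [0.4  0.41 0.85] [ 0.5585 -0.1318  0.2033] 15.1167
```

Call:
send_rows --moves "0 0 0.004 0 8; 0 0 0.004 0 8; 0 0 0.004 0 8; 0 0 0 0 8; 0 0 0 0 8"

```text
time_s: 15.53
eef_pos: [0.5586, -0.1318, 0.2005]
tcp_rot: [[-0.778, 0.628, -0.0], [0.628, 0.778, -0.0], [0.0, -0.0, -1.0]]
force: [-0.5, 2.2, 0.4]
finger_gap: 0.0145
```

```bash
python3 ff.py
```

```text
[-0.92  2.27  0.2 ] [0.55 0.37 0.39] [ 0.5586 -0.1319  0.2005] 15.7833
```

Call:
send_rows --moves "0 0 0.004 0 8; 0 0 0.004 0 8; 0 0 0.004 0 8; 0 0 0 0 8; 0 0 0 0 8"

```text
time_s: 16.2
eef_pos: [0.5586, -0.1318, 0.1975]
tcp_rot: [[-0.778, 0.628, 0.0], [0.628, 0.778, -0.0], [-0.0, -0.0, -1.0]]
force: [-1.2, 1.3, 0.5]
finger_gap: 0.0144
```

```bash
python3 ff.py
```

```text
[-1.26  2.07  0.41] [0.38 0.44 0.24] [ 0.5586 -0.1318  0.1975] 16.45
```

Call:
send_rows --moves "0 0 0.004 0 8; 0 0 0.004 0 8; 0 0 0.004 0 8; 0 0 0 0 8; 0 0 0 0 8"

```text
time_s: 16.87
eef_pos: [0.5586, -0.1318, 0.1945]
tcp_rot: [[-0.778, 0.628, -0.0], [0.628, 0.778, -0.0], [0.0, -0.0, -1.0]]
force: [-1.0, 2.1, 2.6]
finger_gap: 0.0145
```

```bash
python3 ff.py; python3 ff.py
```

```text
[-0.71  1.73  1.93] [0.66 0.76 0.49] [ 0.5586 -0.1318  0.1945] 17.1167
[-1.17  1.64  1.48] [0.26 0.61 0.24] [ 0.5586 -0.1318  0.1945] 17.3667
```

Call:
send_rows --moves "0 0 0.004 0 8; 0 0 0.004 0 8; 0 0 0 0 8; 0 0 0 0 8; 0 0 0 0 8"

```text
time_s: 17.78
eef_pos: [0.5586, -0.1318, 0.1925]
tcp_rot: [[-0.778, 0.628, -0.0], [0.628, 0.778, -0.0], [-0.0, -0.0, -1.0]]
force: [-1.6, 1.9, 3.1]
finger_gap: 0.0148
```

```bash
python3 ff.py; python3 -c "
from brushfit import bf
bf('w10',zlo=.15,zhi=.26)"
```

```text
[-1.09  1.97  3.23] [0.49 0.35 0.66] [ 0.5586 -0.1318  0.1926] 18.0333
n 3545 cost 1.0447392441066995e-06 top z 0.2416
tool-frame axis at z0 -0.0365 [-0.0006 -0.0011] lean deg x,y [-1.74 -0.35]
TCP [ 0.5586 -0.1318  0.1926]
```

Call:
send_rows --moves "0 0 -0.01 0 8; 0 0 -0.02 0 8; 0 0 -0.03 0 8; 0 0 -0.03 0 8; 0 0 -0.03 0 8"

```text
time_s: 18.5
eef_pos: [0.5582, -0.1319, 0.2231]
tcp_rot: [[-0.778, 0.628, -0.001], [0.628, 0.778, 0.0], [0.001, -0.001, -1.0]]
force: [-0.8, 0.5, -3.1]
finger_gap: 0.0146
```

Call:
send_rows --moves "0 0 -0.03 0 8; 0 0 -0.03 0 8; 0 0 -0.03 0 8; 0 0 -0.03 0 8; 0 0 0 0 8"

```text
time_s: 18.92
eef_pos: [0.5592, -0.1321, 0.2545]
tcp_rot: [[-0.778, 0.628, 0.002], [0.628, 0.778, -0.001], [-0.002, 0.001, -1.0]]
force: [-2.4, 1.8, 1.2]
finger_gap: 0.0147
```

```bash
python3 ff.py
python3 - <<'E'
from station import cams
import cv2
im,d=cams.snapshot('scene')
cv2.imwrite('pics/s11z.png',cv2.resize(im[140:270,230:330],None,fx=6,fy=4.5,interpolation=cv2.INTER_CUBIC))
E
```

```text
[-1.27  1.37  0.11] [0.37 0.21 0.39] [ 0.5587 -0.1318  0.2525] 19.1667
```

View pics/s11z.png

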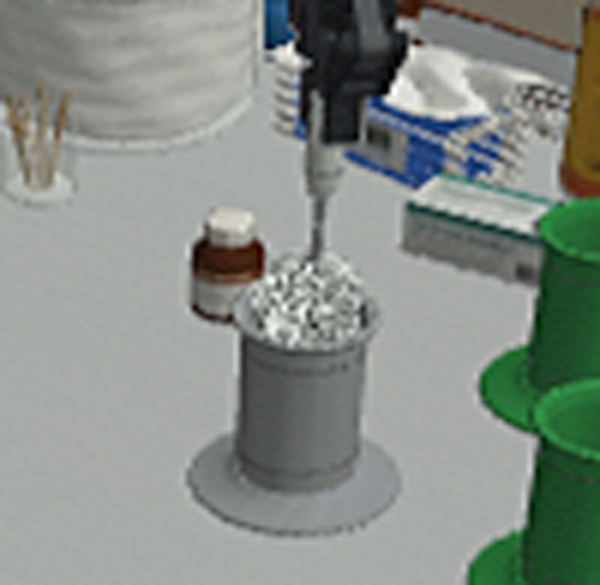

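Call:
send_rows --moves "0 0 0.015 0 8; 0 0 0.03 0 8; 0 0 0.03 0 8; 0 0 0.03 0 8; 0 0 0.03 0 8"

```text
time_s: 19.63
eef_pos: [0.5584, -0.1317, 0.2176]
tcp_rot: [[-0.778, 0.628, -0.001], [0.628, 0.778, 0.0], [0.001, -0.0, -1.0]]
force: [-0.0, 1.2, 1.0]
finger_gap: 0.0144
```

Call:
send_rows --moves "0 0 0.03 0 8; 0 0 0.02 0 8; 0 0 0.015 0 8; 0 0 0.01 0 8; 0 0 0.01 0 8"

```text
time_s: 20.05
eef_pos: [0.5586, -0.1319, 0.1975]
tcp_rot: [[-0.778, 0.628, 0.0], [0.628, 0.778, -0.0], [-0.0, -0.0, -1.0]]
force: [-2.4, 1.9, 3.4]
finger_gap: 0.0147
```

Call:
send_rows --moves "0 0 0.01 0 8; 0 0 0.01 0 8; 0 0 0 0 8; 0 0 0 0 8; 0 0 0 0 8"

```text
time_s: 20.47
eef_pos: [0.5585, -0.1318, 0.1925]
tcp_rot: [[-0.778, 0.628, -0.0], [0.628, 0.778, 0.0], [0.0, -0.0, -1.0]]
force: [-1.0, 0.9, 0.2]
finger_gap: 0.0148
```

```bash
python3 ff.py
```

```text
[-1.36  1.33  0.47] [0.35 0.27 0.32] [ 0.5586 -0.1318  0.1925] 20.7167
```

```bash
python3 -c "
from brushfit import bf
bf('w12',zlo=.15,zhi=.26)"; python3 ff.py
```

```text
n 3546 cost 1.037335674955668e-06 top z 0.2416
tool-frame axis at z0 -0.0363 [-0.0006 -0.0011] lean deg x,y [-1.75 -0.34]
TCP [ 0.5586 -0.1318  0.1925]
[-1.01  1.28  0.46] [0.33 0.53 0.4 ] [ 0.5586 -0.1318  0.1925] 21.0167
```

View pics/w12.png

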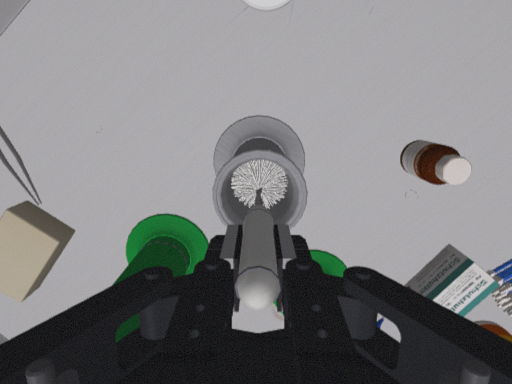

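View pics/w10.png

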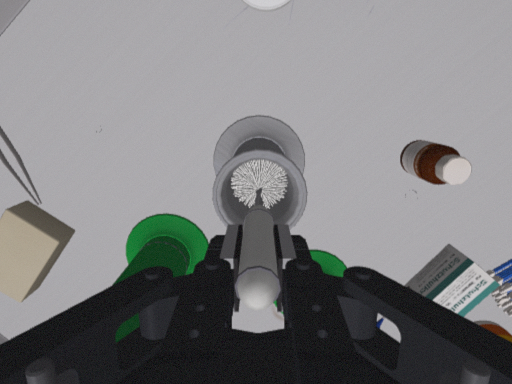

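Call:
send_rows --moves "0 0 0.003 0 8; 0 0 0.003 0 8; 0 0 0.003 0 8; 0 0 0 0 8; 0 0 0 0 8"

```text
time_s: 21.43
eef_pos: [0.5587, -0.1319, 0.1905]
tcp_rot: [[-0.778, 0.628, 0.0], [0.628, 0.778, -0.0], [-0.0, 0.0, -1.0]]
force: [-1.7, 1.1, 5.0]
finger_gap: 0.0145
```

```bash
python3 ff.py
```

```text
[-2.06  1.32  4.73] [0.54 0.41 0.51] [ 0.5587 -0.1319  0.1905] 21.6833
```

Call:
send_rows --moves "0 0 -0.01 0 8; 0 0 -0.02 0 8; 0 0 -0.03 0 8; 0 0 -0.03 0 8; 0 0 -0.03 0 8"

```text
time_s: 22.1
eef_pos: [0.5584, -0.1318, 0.2207]
tcp_rot: [[-0.778, 0.628, -0.001], [0.628, 0.778, 0.0], [0.001, -0.0, -1.0]]
force: [-1.4, 2.0, -2.6]
finger_gap: 0.0147
```

Call:
send_rows --moves "0 0 -0.03 0 8; 0 0 -0.03 0 8; 0 0 -0.03 0 8; 0 0 -0.03 0 8; 0 0 -0.01 0 8"

```text
time_s: 22.52
eef_pos: [0.5589, -0.1319, 0.2543]
tcp_rot: [[-0.778, 0.628, 0.001], [0.628, 0.778, -0.0], [-0.001, 0.001, -1.0]]
force: [-1.3, 1.0, -3.7]
finger_gap: 0.0145
```

Call:
send_rows --moves "0 0 0 0 8; 0 0 0 0 8; 0 0 0.02 0 8; 0 0 0.03 0 8; 0 0 0.03 0 8"

```text
time_s: 22.93
eef_pos: [0.5586, -0.1318, 0.2319]
tcp_rot: [[-0.778, 0.628, 0.0], [0.628, 0.778, 0.0], [-0.0, 0.0, -1.0]]
force: [-0.3, 0.6, -0.1]
finger_gap: 0.0149
```

Call:
send_rows --moves "0 0 0.03 0 8; 0 0 0.03 0 8; 0 0 0.03 0 8; 0 0 0.02 0 8; 0 0 0.01 0 8"

```text
time_s: 23.35
eef_pos: [0.5583, -0.1318, 0.2016]
tcp_rot: [[-0.778, 0.628, -0.001], [0.628, 0.778, 0.0], [0.001, -0.001, -1.0]]
force: [-0.9, 1.0, 1.0]
finger_gap: 0.0145
```

Call:
send_rows --moves "0 0 0.01 0 8; 0 0 0.01 0 8; 0 0 0.008 0 8; 0 0 0.006 0 8; 0 0 0 0 8"

```text
time_s: 23.77
eef_pos: [0.5586, -0.1319, 0.1943]
tcp_rot: [[-0.778, 0.628, 0.0], [0.628, 0.778, -0.0], [-0.0, -0.0, -1.0]]
force: [-1.4, 0.8, 1.1]
finger_gap: 0.0145
```

```bash
python3 ff.py
```

```text
[-1.51  1.35  1.03] [0.2  0.31 0.31] [ 0.5586 -0.1318  0.1943] 24.0167
```

Press slowly a little further, to the level confirmed before.

Call:
send_rows --moves "0 0 0.003 0 8; 0 0 0.003 0 8; 0 0 0.003 0 8; 0 0 0.003 0 8; 0 0 0.002 0 8"

```text
time_s: 24.43
eef_pos: [0.5587, -0.1319, 0.1909]
tcp_rot: [[-0.778, 0.628, 0.0], [0.628, 0.778, -0.0], [-0.0, 0.0, -1.0]]
force: [-1.6, 1.2, 5.0]
finger_gap: 0.0146
```

```bash
python3 ff.py
```

```text
[-1.63  1.52  4.08] [0.25 0.5  0.33] [ 0.5586 -0.1318  0.1908] 24.6833
```

Call:
send_rows --moves "0 0 -0.01 0 8; 0 0 -0.02 0 8; 0 0 -0.03 0 8; 0 0 -0.03 0 8; 0 0 -0.03 0 8"

```text
time_s: 25.1
eef_pos: [0.5584, -0.1317, 0.2213]
tcp_rot: [[-0.778, 0.628, -0.001], [0.628, 0.778, 0.0], [0.001, -0.0, -1.0]]
force: [-0.8, 1.1, -3.9]
finger_gap: 0.0145
```

Call:
send_rows --moves "0 0 -0.03 0 8; 0 0 -0.03 0 8; 0 0 -0.03 0 8; 0 0 -0.03 0 8; 0 0 -0.03 0 8"

```text
time_s: 25.52
eef_pos: [0.5586, -0.1319, 0.2591]
tcp_rot: [[-0.778, 0.628, 0.0], [0.628, 0.778, -0.0], [-0.0, 0.0, -1.0]]
force: [-0.8, 0.4, -3.2]
finger_gap: 0.0145
```

Call:
send_rows --moves "0 0 -0.03 0 8; 0 0 -0.03 0 8; 0 0 -0.04 0 8; 0 0 -0.04 0 8; 0 0 -0.04 0 8"

```text
time_s: 25.93
eef_pos: [0.5589, -0.1321, 0.3047]
tcp_rot: [[-0.778, 0.628, 0.001], [0.628, 0.778, -0.001], [-0.001, 0.0, -1.0]]
force: [0.5, -0.5, -0.9]
finger_gap: 0.0144
```

Call:
send_rows --moves "0 0 -0.05 0 8; 0 0 -0.05 0 8; 0 0 -0.05 0 8; 0 0 -0.03 0 8; 0 0 0 0 8"

```text
time_s: 26.35
eef_pos: [0.5594, -0.1322, 0.3505]
tcp_rot: [[-0.778, 0.628, 0.004], [0.628, 0.778, -0.001], [-0.003, 0.002, -1.0]]
force: [-0.9, -0.2, -2.1]
finger_gap: 0.0147
```

```bash
python3 - <<'E'
from brushfit import bf
from headfit import *
from station import cams
bf('w14',zlo=.30,zhi=.42)
n='scene';im,d=cams.snapshot(n);cv2.imwrite('pics/scene14.png',im);np.savez('pics/scene14.npz',im=im,d=d,**{k:np.array(v) for k,v in cams.get_calibration(n).items()})
P=load('scene14')[2]
k=(np.hypot(P[...,0]-.556,P[...,1]+.129)<.05)&(P[...,2]>.115)&(P[...,2]<.138);print('jar',cf(P[k],.030))
k=(np.hypot(P[...,0]-.522,P[...,1]-.182)<.09)&(P[...,2]>.12)&(P[...,2]<.145)&(im.max(2)<60);print('beaker',circ(P[k]))
E
python3 to.py 0.522 0.182 0.350
```

```text
n 3608 cost 1.1527207514522959e-06 top z 0.3996
tool-frame axis at z0 -0.0362 [-0.0004 -0.0012] lean deg x,y [-1.24 -0.33]
TCP [ 0.5594 -0.1322  0.3505]
jar [ 0.55466688 -0.12970454]
beaker (array([0.52171403, 0.18249649]), np.float64(0.06484255475137612))
pos [ 0.5586 -0.1319  0.3483] y [0.628 0.778 0.   ] z [ 3.e-04 -2.e-04 -1.e+00] gap 0.0149 F [-0.97 -0.69 -1.19] t 26.45
units [ 0.902  0.885 -0.007] mm [-36.6 313.9   1.7]
```

View pics/scene14.png

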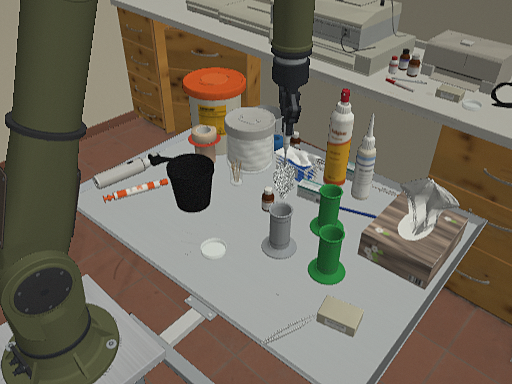

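Call:
send_rows --moves "0.03 0.03 0 0 8; 0.06 0.065 0 0 8; 0.08 0.085 0 0 8; 0.08 0.085 0 0 8; 0.08 0.085 0 0 8"

```text
time_s: 26.87
eef_pos: [0.5485, -0.0099, 0.3474]
tcp_rot: [[-0.778, 0.628, -0.002], [0.628, 0.778, 0.0], [0.001, -0.001, -1.0]]
force: [0.7, 1.3, -1.9]
finger_gap: 0.0144
```

Call:
send_rows --moves "0.08 0.085 0 0 8; 0.08 0.085 0 0 8; 0.08 0.085 0 0 8; 0.08 0.085 0 0 8; 0.08 0.085 0 0 8"

```text
time_s: 27.28
eef_pos: [0.537, 0.1358, 0.3475]
tcp_rot: [[-0.779, 0.627, -0.001], [0.627, 0.779, -0.0], [0.001, -0.001, -1.0]]
force: [0.3, -0.6, -0.8]
finger_gap: 0.0144
```

Call:
send_rows --moves "0.06 0.065 0 0 8; 0.03 0.035 0 0 8; 0.01 0.01 0 0 8; 0 0 0 0 8; 0 0 0 0 8"

```text
time_s: 27.7
eef_pos: [0.5361, 0.169, 0.348]
tcp_rot: [[-0.777, 0.629, -0.0], [0.629, 0.777, -0.001], [-0.001, -0.001, -1.0]]
force: [0.4, 0.5, -1.2]
finger_gap: 0.0144
```

```bash
python3 to.py 0.5345 0.172 0.186
python3 - <<'E'
from wr import *
wrist('w15')
im,d=cams.snapshot('scene');cv2.imwrite('pics/s15.png',cv2.resize(im[80:240,120:330],None,fx=3.5,fy=3.5))
E
```

```text
pos [0.5361 0.169  0.348 ] y [ 0.629  0.777 -0.001] z [-3.0e-04 -1.4e-03 -1.0e+00] gap 0.0144 F [ 0.36  0.46 -1.18] t 27.7
units [0.013 0.006 0.648] mm [  -1.6    3.  -162. ]
```

View pics/w15.png

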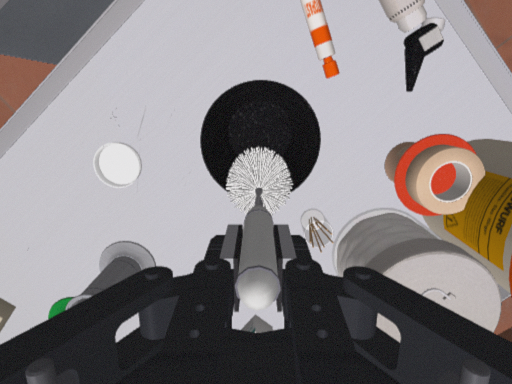

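View pics/s15.png

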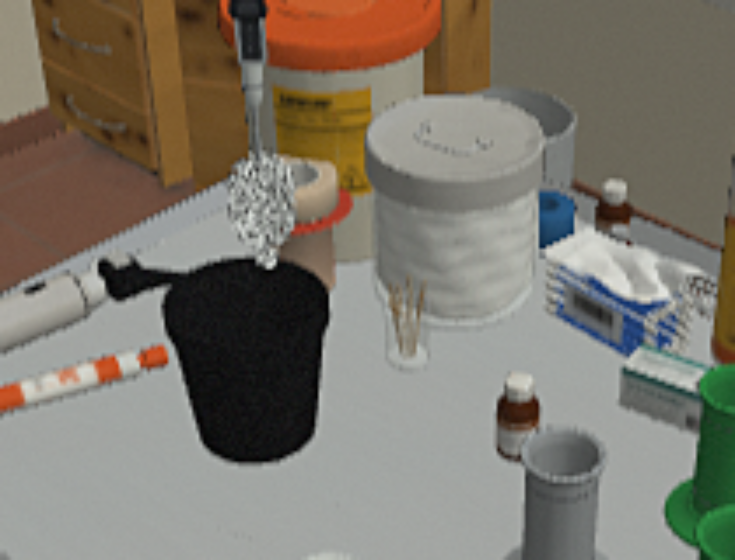

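Call:
send_rows --moves "0.013 0.006 0.02 0 8; 0 0 0.05 0 8; 0 0 0.06 0 8; 0 0 0.06 0 8; 0 0 0.06 0 8"

```text
time_s: 28.22
eef_pos: [0.5343, 0.1731, 0.285]
tcp_rot: [[-0.778, 0.629, 0.0], [0.629, 0.778, -0.0], [-0.0, 0.0, -1.0]]
force: [0.4, -0.0, -0.9]
finger_gap: 0.0144
```

Call:
send_rows --moves "0 0 0.06 0 8; 0 0 0.06 0 8; 0 0 0.06 0 8; 0 0 0.06 0 8; 0 0 0.04 0 8"

```text
time_s: 28.63
eef_pos: [0.5338, 0.173, 0.2142]
tcp_rot: [[-0.778, 0.629, -0.001], [0.629, 0.778, -0.001], [0.001, -0.001, -1.0]]
force: [-0.3, 0.3, -1.9]
finger_gap: 0.0148
```

Call:
send_rows --moves "0 0 0.03 0 8; 0 0 0.03 0 8; 0 0 0.02 0 8; 0 0 0.02 0 8; 0 0 0 0 8"

```text
time_s: 29.05
eef_pos: [0.5341, 0.1738, 0.1901]
tcp_rot: [[-0.778, 0.628, -0.001], [0.628, 0.778, -0.0], [0.0, -0.001, -1.0]]
force: [-0.6, 0.1, -1.5]
finger_gap: 0.0147
```

```bash
python3 to.py 0.5345 0.172 0.186
python3 - <<'E'
from wr import *
wrist('w16')
im,d=cams.snapshot('scene');cv2.imwrite('pics/s16.png',cv2.resize(im[80:240,120:330],None,fx=3.5,fy=3.5))
E
```

```text
pos [0.5341 0.1738 0.1901] y [ 0.628  0.778 -0.001] z [-8.e-04 -3.e-04 -1.e+00] gap 0.0147 F [-0.57  0.13 -1.55] t 29.05
units [-0.006 -0.005  0.016] mm [ 0.4 -1.8 -4.1]
```

View pics/w16.png

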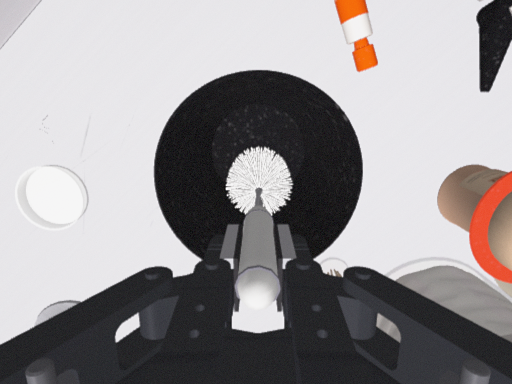

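Call:
send_rows --moves "0 0 0.008 0 8; 0 0 0.008 0 8; 0 0 0 0 8; 0 0 0 0 18; 0 0 0 0 22"

```text
time_s: 29.57
eef_pos: [0.5345, 0.1739, 0.1871]
tcp_rot: [[-0.778, 0.628, 0.0], [0.628, 0.778, 0.0], [-0.0, 0.0, -1.0]]
force: [-0.5, 0.1, 1.4]
finger_gap: 0.022
```

Call:
send_rows --moves "0 0 0 0 26; 0 0 0 0 30; 0 0 0 0 36; 0 0 0 0 45; 0 0 0 0 55"

```text
time_s: 29.98
eef_pos: [0.5344, 0.1739, 0.1868]
tcp_rot: [[-0.778, 0.628, -0.0], [0.628, 0.778, -0.0], [0.0, -0.0, -1.0]]
force: [0.0, -1.2, 0.1]
finger_gap: 0.0544
```

```bash
python3 to.py 0.5345 0.172 0.186
python3 - <<'E'
from wr import *
wrist('w17')
E
```

```text
pos [0.5344 0.1739 0.1868] y [ 0.628  0.778 -0.   ] z [-0. -0. -1.] gap 0.0544 F [ 0.04 -1.17  0.06] t 29.9833
units [-0.005 -0.005  0.003] mm [ 0.1 -1.9 -0.8]
```

View pics/w17.png

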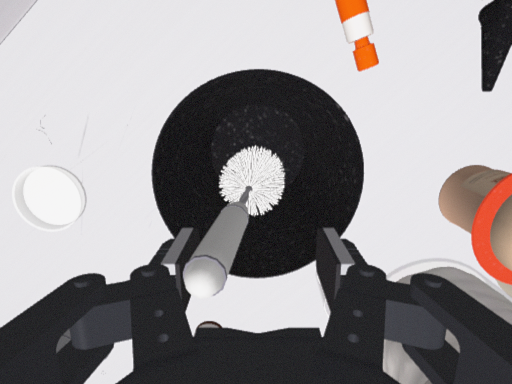

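Call:
send_rows --moves "0 -0.01 0 0 65; 0 -0.02 0 0 75; 0 -0.03 0 0 85; 0 -0.03 0 0 85; 0 -0.03 0 0 85"

```text
time_s: 30.45
eef_pos: [0.5148, 0.1495, 0.1868]
tcp_rot: [[-0.778, 0.628, -0.0], [0.628, 0.778, -0.0], [-0.0, -0.0, -1.0]]
force: [-0.2, 1.0, 0.1]
finger_gap: 0.0849
```

```bash
python3 to.py 0.5345 0.172 0.186
python3 - <<'E'
from wr import *
wrist('w18')
E
```

```text
pos [0.5148 0.1495 0.1868] y [ 0.628  0.778 -0.   ] z [-2.e-04 -3.e-04 -1.e+00] gap 0.0849 F [-0.22  0.96  0.09] t 30.45
units [-0.005  0.119  0.003] mm [19.7 22.5 -0.8]
```

View pics/w18.png

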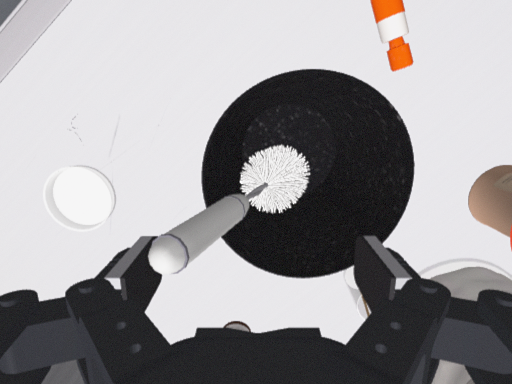

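Call:
send_rows --moves "0 -0.03 0 0 85; 0 -0.03 0 0 85; 0 -0.03 0 0 85; 0 0 0 0 85; 0 0 0 0 85"

```text
time_s: 30.92
eef_pos: [0.5013, 0.1326, 0.187]
tcp_rot: [[-0.778, 0.628, 0.0], [0.628, 0.778, 0.0], [-0.0, 0.0, -1.0]]
force: [-0.6, -0.1, 0.6]
finger_gap: 0.0851
```

```bash
python3 to.py 0.5345 0.172 0.186
python3 - <<'E'
from wr import *
wrist('w19')
im,d=cams.snapshot('scene');cv2.imwrite('pics/s19.png',cv2.resize(im[80:240,120:330],None,fx=3.5,fy=3.5))
E
```

```text
pos [0.5013 0.1326 0.187 ] y [0.628 0.778 0.   ] z [ 2.e-04  0.e+00 -1.e+00] gap 0.0851 F [-0.6  -0.05  0.6 ] t 30.9167
units [-0.004  0.206  0.004] mm [33.2 39.4 -1. ]
```

View pics/w19.png

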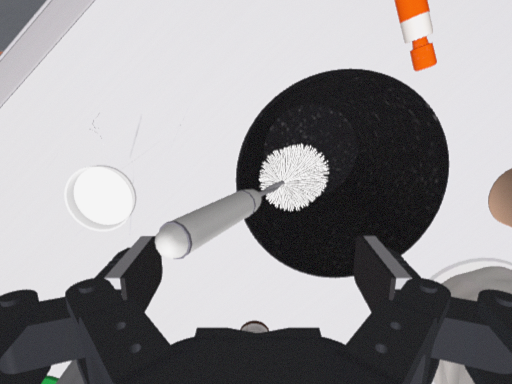

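View pics/s19.png

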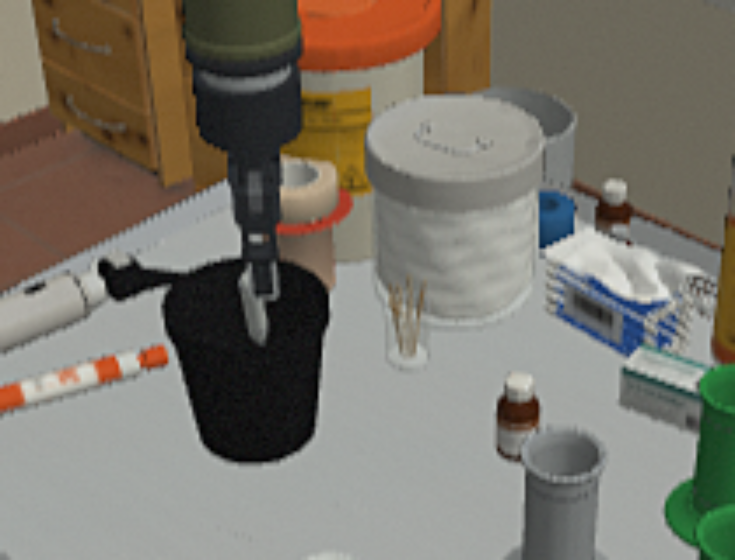

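Call:
send_rows --moves "0 0 -0.02 0 85; 0 0 -0.04 0 85; 0 0 -0.06 0 85; 0 0 -0.08 0 85; 0 0 -0.08 0 85"

```text
time_s: 31.43
eef_pos: [0.5014, 0.1333, 0.2576]
tcp_rot: [[-0.779, 0.627, -0.001], [0.627, 0.779, -0.0], [0.0, -0.0, -1.0]]
force: [1.1, 0.2, -0.3]
finger_gap: 0.0847
```

Call:
send_rows --moves "0 0 -0.08 0 85; 0 0 -0.08 0 85; 0 0 -0.04 0 85; 0 0 0 0 85; 0 0 0 0 85"

```text
time_s: 31.85
eef_pos: [0.5017, 0.1333, 0.3071]
tcp_rot: [[-0.779, 0.627, 0.001], [0.627, 0.779, 0.0], [-0.001, 0.001, -1.0]]
force: [0.6, -0.6, -0.8]
finger_gap: 0.0849
```

```bash
python3 to.py 0.5345 0.172 0.186
python3 - <<'E'
from wr import *
from axisfit import fit
from headfit import cf
im,d,P,T=wrist('w20')
k=(P[...,2]>.14)&(P[...,2]<.215)&(im.min(2)>60)&(np.hypot(P[...,0]-.522,P[...,1]-.182)<.14)&(np.hypot(P[...,0]-.522,P[...,1]-.182)>.0)
q=P[k];print(len(q),q.min(0),q.max(0))
for n in ['scene','top']:
    im,d=cams.snapshot(n);cv2.imwrite(f'pics/{n}20.png',im);np.savez(f'pics/{n}20.npz',im=im,d=d,**{k:np.array(v) for k,v in cams.get_calibration(n).items()})
x,z0,c=fit(q);print(x,c,'tilt',np.degrees(np.arctan(np.hypot(*x[2:]))),'tip',x[:2]+x[2:]*(.006-z0))
im,d,P=load('scene20');kk=(np.hypot(P[...,0]-.522,P[...,1]-.182)<.09)&(P[...,2]>.12)&(P[...,2]<.145)&(im.max(2)<60);print('beaker',circ(P[kk]))
kk=(np.hypot(P[...,0]-.556,P[...,1]+.129)<.05)&(P[...,2]>.115)&(P[...,2]<.138);print('jar',cf(P[kk],.030))
E
```

```text
pos [0.5017 0.1333 0.3071] y [0.627 0.779 0.001] z [ 1.1e-03  4.0e-04 -1.0e+00] gap 0.0849 F [ 0.6  -0.55 -0.8 ] t 31.85
units [-0.005  0.202  0.485] mm [  32.8   38.7 -121.1]
1071 [0.44653722 0.10434628 0.1401263 ] [0.48705725 0.13921248 0.20974596]
[ 0.45884211  0.11521313 -0.43135026 -0.34844816] 5.186830277632008e-07 tilt 29.008720794149383 tip [0.53746065 0.17872181]
beaker (array([0.5217078 , 0.18245454]), np.float64(0.06502991797756388))
jar [ 0.55476218 -0.12952421]
```

View pics/scene20.png

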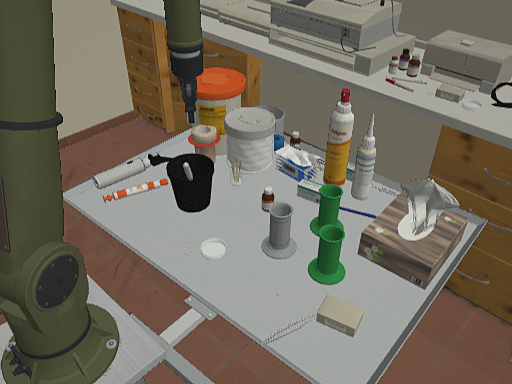

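View pics/w20.png

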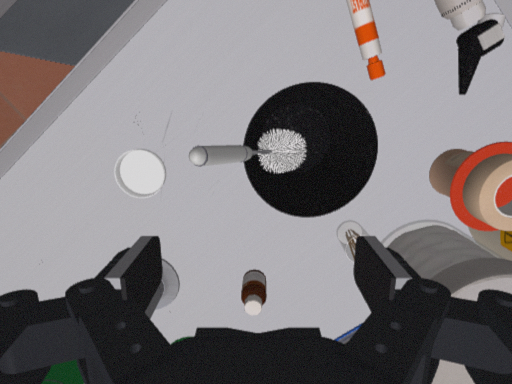

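Call:
send_rows --moves "0 0 -0.02 0 85; 0 0 0 0 85; 0 0 0 0 85; 0 0 0 0 85; 0 0 0 0 85"

```text
time_s: 32.42
eef_pos: [0.5014, 0.133, 0.3116]
tcp_rot: [[-0.778, 0.628, -0.0], [0.628, 0.778, -0.0], [0.0, -0.0, -1.0]]
force: [-0.7, -0.0, 0.5]
finger_gap: 0.0851
```

Run:
```python
from wr import *
from axisfit import fit
for i in range(2):
    im,d,P,T=wrist('w21')
    k=(P[...,2]>.14)&(P[...,2]<.215)&(im.min(2)>60)&(np.hypot(P[...,0]-.522,P[...,1]-.182)<.14)
    q=P[k];x,z0,c=fit(q);print(x,z0,'tilt',np.degrees(np.arctan(np.hypot(*x[2:]))),'tip',x[:2]+x[2:]*(.006-z0),q.max(0))
    for _ in range(8): cams.snapshot('top')
print(arm.hand_in())
```

```text
[ 0.45895487  0.11527254 -0.43253878 -0.34596811] 0.18797144690099626 tilt 28.98121814456238 tip [0.53766457 0.17822886] [0.48692631 0.13944102 0.20997014]
[ 0.45872881  0.11514191 -0.43413734 -0.34793568] 0.1883363982449289 tilt 29.089734758482937 tip [0.53788785 0.17858324] [0.48704024 0.13900419 0.20983265]
the job is handed in; nothing more can be done
None
```

The brush scrubbed the steel jar with three presses on its floor, stands back in the black beaker, and the job is handed in at about 33 s. No verdict came back.

- **Grip:** I pushed the leaning brush upright in the beaker with the open fingers and gripped it there, so it hung within about 1.5° of vertical.
- **Floor and presses:** The tip met the floor at roughly 25 mm above the jar's underside. The three presses ended about 4.5, 6 and 5.5 N above the free-hanging reading. That includes bristle drag and sensor noise of about 0.5 N.
- **Force that disagreed:** The second press first read only about 0.5 N at the height where the first had read 3.2 N. The wrist camera showed no slip of the brush in the fingers. I put the difference down to the bristle drag reversing, and pressing 2 mm further brought the force back up.
- **Lifts:** Between presses I raised the tip to about 73 mm above the jar's underside, and after the first lift the picture showed about half of the bristles above the rim.
- **Last checks:**
  - The brush leans 29° in the beaker, with its tip about 16 mm from the beaker's axis. Two looks about 0.4 s apart showed it at rest.
  - The jar and the beaker measured within about 1 mm of their earlier positions.
  - I checked the bystanders only by eye in the pictures, and they looked unmoved.
  - The open gripper hung about 0.1 m clear of the brush, and the wrist force was near zero.

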